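# Clear the temperature test plate

### The job

The heat test is over, so clear the dark grey test plate: first drop every lens barrel into the square bin and every camera foot into the round pot. Then take the scraper block and use it, not the fingers, to sweep all the broken chips off the plate's open side into the trough, stand the scraper back in its dock, and last of all throw the switch lever fully over to its other side. Leave the other things on the bench where they are.

Things in the scene. Friction and masses are not known exactly. Their poses are not given: they have to be found in the camera images.
- plate: fixed dark grey plate; origin at table height under it, z up. Flat top 60 mm up, x -130..130, y -130..150 mm in its own frame; lips 10 mm high, 6 thick just outside both x sides and the -y side. The +y side (robot's left) is open: beyond it lies a steel scrap trough, inside x -132..132, y 150..236, floor 6 mm and outer walls 45 mm above the table
- bin_in (a point): middle of the inner floor of the fixed square grey bin, 160 x 160 mm outside, walls 4 mm, rim 90 mm above the table; its x, y axes lie along the walls. Stands at the left or the right of the plate
- pot_in (a point): middle of the inner floor of the fixed round steel pot, 170 mm outer diameter, straight walls 4 mm, rim 90 mm above the table. Stands at the other side of the plate from the bin
- dock: fixed shallow black open tray, 132 mm (x) x 44 mm (y) outside, walls 4 mm thick and 14 mm high, floor 4 mm thick; origin under its middle. Parking place of the scraper, beside the far half of the plate, left or right
- scraper: loose upright block, light wood with a black rubber foot, 110 mm long (x), 24 mm thick (y), 60 mm tall (z), about 0.16 kg; origin at its centre. Stands in the dock at the start, its length along the dock's x, either way round is fine; sweep with its long foot
- lever (a joint): angle of the black switch lever on a grey block: 0..0.2 at the start, 1.0 when thrown fully over; it stays where it is left, moves stiffly but with a few newtons
- lever_tip (a point): centre of the 26 mm ball on the lever's end, 70 mm along a 10 mm rod from its pivot, which is 22 mm above the table in a grey block. It swings in an upright plane: leans to the robot's right (-y, within 0.2 rad) at the start, is thrown to the left (+y); the ball travels about 65 mm. Stands on the side of the plate where the dock is not
- barrel0: camera lens barrel: silver round barrel 36 mm diameter, 62 mm tall, on a square black flange 44 x 44 x 8 mm; 70 mm tall in all, about 0.12 kg; origin at the centre of its height and axis, z along the barrel away from the flange. Stands on the plate flange down. May be absent
- barrel1: camera lens barrel: silver round barrel 36 mm diameter, 62 mm tall, on a square black flange 44 x 44 x 8 mm; 70 mm tall in all, about 0.12 kg; origin at the centre of its height and axis, z along the barrel away from the flange. Stands on the plate flange down. May be absent
- barrel2: camera lens barrel: silver round barrel 36 mm diameter, 62 mm tall, on a square black flange 44 x 44 x 8 mm; 70 mm tall in all, about 0.12 kg; origin at the centre of its height and axis, z along the barrel away from the flange. Stands on the plate flange down. May be absent
- foot0: white plastic camera foot: base 60 (x) x 36 (y) x 12 mm with an upright web 60 (x) x 16 (y) x 38 mm in the middle of it; 50 mm tall in all, about 0.11 kg; origin at the middle of the 50 mm height, z from base to web. Stands on the plate base down. May be absent
- foot1: white plastic camera foot: base 60 (x) x 36 (y) x 12 mm with an upright web 60 (x) x 16 (y) x 38 mm in the middle of it; 50 mm tall in all, about 0.11 kg; origin at the middle of the 50 mm height, z from base to web. Stands on the plate base down. May be absent
- foot2: white plastic camera foot: base 60 (x) x 36 (y) x 12 mm with an upright web 60 (x) x 16 (y) x 38 mm in the middle of it; 50 mm tall in all, about 0.11 kg; origin at the middle of the 50 mm height, z from base to web. Stands on the plate base down. May be absent
- chip0: broken white plastic chip, stepped shape within 44 x 29 mm, 12 mm thick, 15 g; origin at mid thickness. Lies flat on the plate. May be absent
- chip1: broken white plastic chip, stepped shape within 44 x 29 mm, 12 mm thick, 15 g; origin at mid thickness. Lies flat on the plate. May be absent
- chip2: broken white plastic chip, stepped shape within 44 x 29 mm, 12 mm thick, 15 g; origin at mid thickness. Lies flat on the plate. May be absent
- chip3: broken white plastic chip, stepped shape within 44 x 29 mm, 12 mm thick, 15 g; origin at mid thickness. Lies flat on the plate. May be absent
- chip4: broken white plastic chip, stepped shape within 44 x 29 mm, 12 mm thick, 15 g; origin at mid thickness. Lies flat on the plate. May be absent
- camera: bystander: white bullet camera, 160 mm long
- mug: bystander: blue mug
- driver: bystander: screwdriver
- meter: bystander: yellow multimeter 150 x 80 x 34 mm
- cap: bystander: black lens cap, 60 mm disc
- psu: bystander: black power brick 100 x 60 x 35 mm

How it is judged:
On the way, in this order (a step that is already met when the one before it is completed fails the run):
1. every barrel lies in the square bin and every foot in the round pot (x of barrel0 in the frame of bin_in between -0.077 and 0.077 m and y of barrel0 in the frame of bin_in between -0.077 and 0.077 m and z of each of barrel0, barrel1, barrel2 in the frame of bin_in below 0.085 m and x of barrel1 in the frame of bin_in between -0.077 and 0.077 m and y of barrel1 in the frame of bin_in between -0.077 and 0.077 m and x of barrel2 in the frame of bin_in between -0.077 and 0.077 m and y of barrel2 in the frame of bin_in between -0.077 and 0.077 m and horizontal distance between each of foot0, foot1, foot2 and pot_in below 0.08 m and z of each of foot0, foot1, foot2 in the frame of pot_in below 0.085 m), for 0.2 s.
2. every chip lies in the trough (z of each of chip0, chip1, chip2, chip3, chip4 in the frame of plate below 0.055 m and y of chip0 in the frame of plate between 0.145 and 0.24 m and x of chip0 in the frame of plate between -0.136 and 0.136 m and y of chip1 in the frame of plate between 0.145 and 0.24 m and x of chip1 in the frame of plate between -0.136 and 0.136 m and y of chip2 in the frame of plate between 0.145 and 0.24 m and x of chip2 in the frame of plate between -0.136 and 0.136 m and y of chip3 in the frame of plate between 0.145 and 0.24 m and x of chip3 in the frame of plate between -0.136 and 0.136 m and y of chip4 in the frame of plate between 0.145 and 0.24 m and x of chip4 in the frame of plate between -0.136 and 0.136 m), for 0.2 s.
3. the scraper stands upright in its dock, let go (horizontal distance between scraper and dock below 0.02 m and angle between scraper's own z axis and vertical below 0.15 rad and z of scraper in the frame of dock below 0.043 m and contact force between the fingers and scraper below 0.01 N), for 0.2 s.
4. the lever is thrown over (value of joint lever above 0.85 rad), for 0.2 s.
At the end, for the whole second after the job is handed in: Barrels lie in the square bin and feet in the round pot, centres inside the walls and below the rim; chips lie in the trough; the scraper stands upright (0.15 rad) in its dock, centre within 20 mm of the dock middle, let go; the lever reads over 0.85 rad; all at rest (all of step 1 and all of step 2 and all of step 3 and value of joint lever above 0.85 rad and linear speed of each of barrel0, barrel1, barrel2, foot0, foot1, foot2, chip0, chip1, chip2, chip3, chip4, scraper below 0.03 m/s); the robot touches nothing.
It fails at once if a chip handled with the fingers (over 2 N) (contact force between the fingers and chip0 above 2 N or contact force between the fingers and chip1 above 2 N or contact force between the fingers and chip2 above 2 N or contact force between the fingers and chip3 above 2 N or contact force between the fingers and chip4 above 2 N).
It fails at once if a bystander moved more than 30 mm (distance of any of camera, mug, driver, meter, cap, psu from where it was at the start of the episode above 0.03 m).
Of barrel0, barrel1, barrel2 only 2 to 3 are there at a start; the rules pass over those that are not, and their reading is None.
Of foot0, foot1, foot2 only 1 to 3 are there at a start; the rules pass over those that are not, and their reading is None.
Of chip0, chip1, chip2, chip3, chip4 only 3 to 5 are there at a start; the rules pass over those that are not, and their reading is None.
At some moment in a run one of foot0, foot1, foot2, chip0, chip1, chip2, chip3, chip4 may be knocked a few centimetres aside while the robot is not near it.
It also fails if it takes over 210 s, if anything falls off the work surface, if the arm or the gripper's body presses on something with over 40 N, if the wrist force passes 120 N, or if a joint passes its speed limit or range.

### The arm

A 6-joint arm with a two-finger parallel gripper is mounted at the origin on the work surface. World frame = base frame: x ahead of the robot, y to its left, z up, the work surface at z = 0. Lengths are in m, angles in rad, forces in N, time in s.
With the tool pointing down it reaches from about 0.35 to 0.775 m from the base axis. Payload 7.3 kg.
Tool frame: the origin (TCP) lies between the finger pads; the fingertips stand 8 mm ahead of it and the grasp point (between the pads) lies 11 mm behind it (robot.nose_length is the distance from the TCP to the fingertips, in m); z points along the fingers, y is the line along which they close (so a half turn about z gives the same grasp; the last joint's range is limited). The gripper opens to 92 mm and grips with 3 to 60 N. Pads are 19 mm wide; open, the fingers measure 130 mm over their backs; the gripper's body (75 mm by 190 mm) begins 47 mm behind the grasp point.
Start: joints at [-1.25, 0.342, 1.524, -0, 1.275, -0.146], TCP at [0.236, -0.469, 0.199] pointing down, gripper open.
Joint ranges: [-2.53, 2.53], [-0.77, 2.02], [0.04, 2.7], [-1, 4.14], [0.28, 2.66], [-3.11, 3.11]. Speed limits (rad/s): [2.57, 2.57, 3.14, 3.14, 3.14, 3.14].

### API

Orientations are given as [roll, pitch, yaw] about the fixed x, y, z axes, in that order (R = Rz(yaw) Ry(pitch) Rx(roll)).
In Python, from cell import robot gives the robot as it stands. The module is installed in compiled form; this text tells all that it offers.
- The arm moves only by the shell command python3 -m jog 'ROWS' [FORCE]. ROWS is JSON, a list that holds one entry, the list of rows, each a list of 5 numbers: the gripper's target within -1 to 1 (fully open at 1, half-way at 0, shut at -1), then the shift along the tool's x, y, z in m, then the turn about the tool's z in rad. A call has 1 to 5 rows; each row is the pose to reach, as a shift and turn from the pose commanded when the call began, along the tool's axes at that moment; what a row does not reach only later rows make up. A row lasts 1/12 s, in which the tool goes at most 41.7 mm and 7.16 degrees, less where a joint would pass 70% of its speed; a pose out of reach is approached as far as the arm can. A call with a gripper value outside its range is refused whole. The fingers move at their own pace and stop on an object; FORCE is the grip in N (left out, the last holds). Time passes only in rows, so rows that repeat a pose let the fingers close. It gives the time, the measured TCP pose, the force, the opening and the grip force at its end, in the units of the state.
- robot.observe(): the state, without advancing time (a new reading comes with each control period).
- robot.read_camera(name): name is "scene" or "top" or "wrist"; returns the picture (480x640x3 uint8, red, green, blue); there is no depth.
- robot.camera_model(name): a dict with "camera_matrix" (3x3 intrinsics, pixels), "position" and "attitude" of the camera in the world; the wrist camera has in their place "mount" (4x4, takes a point from camera to tool coordinates, whose origin is the TCP and whose axes are the flange's). Camera axes: x right, y down, z forward; pixel columns grow to the right and rows downward; lengths in m; the calibration is good to about 2 mm. A picture is of the moment at which its call begins: read the wrist's pose just before it. camera_model takes no time and is no camera call.
- robot.hand_in(): hands the job in; it is judged then, once.
The state is a dict: "time": time; "qpos": joint angles; "qvel": joint speeds; "joint_efforts": joint torques, N m; "tool_pos": TCP position; "tool_rot": TCP orientation; "contact_force": force on the tool from outside, world axes, zero at the start; "torque": the same for the moment, N m; "opening": finger opening in m; "grip_force": force on a finger pad.
Only numpy, scipy, OpenCV 4.12 (cv2) and the standard library are available. Lean on these libraries where they do the work, as an engineer would, in place of code of your own. Each camera call takes 0.05 s, during which the arm holds its last target. There are 200 camera calls.

## Working session

There is one attempt and no reset: what is moved stays moved. The work goes in short steps, Python scripts to look and compute and a shell command to move; the robot and the scene stay as the last step left them, time stands still between calls to the robot, and variables do not carry over. Pictures are saved under pics/ and viewed, at most 14 in all, crops included, and the job is handed in when it is done.

```bash
mkdir -p pics; cat > h.py <<'E'
import numpy as np, cv2
from scipy.spatial.transform import Rotation as R
from cell import robot
def cam(n):
    m=robot.camera_model(n); K=np.array(m["camera_matrix"])
    if "mount" in m:
        s=robot.observe(); M=np.array(m["mount"]); Rt=R.from_euler('xyz',s["tool_rot"]).as_matrix()
        return K,Rt@M[:3,:3],np.array(s["tool_pos"])+Rt@M[:3,3]
    a=np.array(m["attitude"])
    Rc=a if a.shape==(3,3) else R.from_euler('xyz',a).as_matrix() if a.size==3 else R.from_quat(a).as_matrix()
    return K,Rc,np.array(m["position"])
def ray(c,px,z):
    K,Rc,p=c; px=np.atleast_2d(px).astype(float)
    d=(Rc@np.linalg.inv(K)@np.c_[px,np.ones(len(px))].T).T
    return p+d*((z-p[2])/d[:,2])[:,None]
def proj(c,P):
    K,Rc,p=c; q=(K@Rc.T@(np.atleast_2d(P)-p).T).T
    return q[:,:2]/q[:,2:]
def snap(n,f):
    c=cam(n); im=cv2.cvtColor(robot.read_camera(n),cv2.COLOR_RGB2BGR); cv2.imwrite(f,im); return c,im
E
python3 - <<'E'
from h import *
for n in("top","scene"):
    c,im=snap(n,f"pics/{n}0.png"); print(robot.camera_model(n)); 
print(robot.camera_model("wrist")); print(robot.observe())
E
```

```text
{'camera_matrix': array([[521.36914595,   0.        , 331.85601393],
       [  0.        , 521.36914595, 236.26168396],
       [  0.        ,   0.        ,   1.        ]]), 'position': array([ 0.42975032, -0.06864795,  1.45132822]), 'attitude': array([-3.02568101e+00, -2.76173387e-03, -1.57907596e+00])}
{'camera_matrix': array([[590.99815212,   0.        , 320.62802385],
       [  0.        , 590.99815212, 238.38175044],
       [  0.        ,   0.        ,   1.        ]]), 'position': array([1.02072706, 0.69282988, 1.24525471]), 'attitude': array([-2.504568  , -0.00948231,  2.64376679])}
{'camera_matrix': array([[428.85017201,   0.        , 327.39110575],
       [  0.        , 428.85017201, 238.2765959 ],
       [  0.        ,   0.        ,   1.        ]]), 'mount': array([[-4.70167163e-04, -9.63226557e-01, -2.68690117e-01,
         7.15726480e-02],
       [ 9.99999863e-01, -5.14449003e-04,  9.43981215e-05,
        -4.20427914e-04],
       [-2.29154140e-04, -2.68690036e-01,  9.63226667e-01,
        -1.85220296e-01],
       [ 0.00000000e+00,  0.00000000e+00,  0.00000000e+00,
         1.00000000e+00]])}
{'time': 0.1, 'qpos': array([-1.25000701e+00,  3.42691128e-01,  1.52485318e+00, -3.39475586e-05,
        1.27534871e+00, -1.46007245e-01]), 'qvel': array([-0.00018558, -0.00051035, -0.002753  , -0.00124973,  0.00011751,
       -0.00117965]), 'joint_efforts': array([ 1.37298455e-03, -4.32004988e+01, -2.44695514e+01,  7.18829851e-02,
        5.26929356e-02, -3.18034904e-05]), 'tool_pos': array([ 0.23615852, -0.46849098,  0.19811854]), 'tool_rot': array([-3.14030140e+00, -1.57070457e-04,  4.66806366e-01]), 'contact_force': array([-0.81602675, -0.1746675 , -0.29342541]), 'torque': array([-0.00779595, -0.00461183, -0.00784702]), 'grip_force': 0.0, 'opening': 0.0918183097915192}
```

View pics/top0.png

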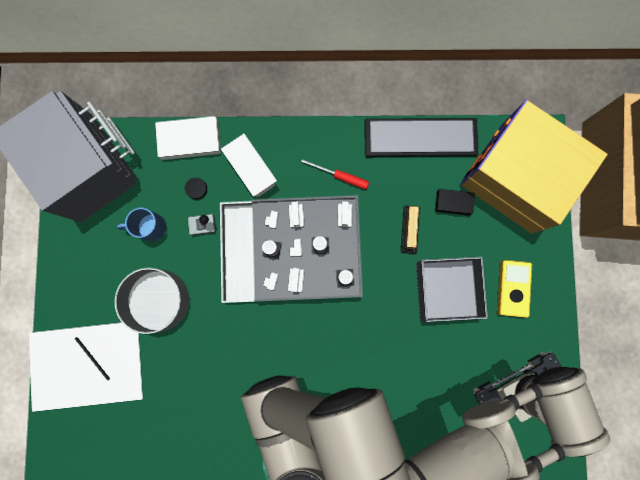

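View pics/scene0.png

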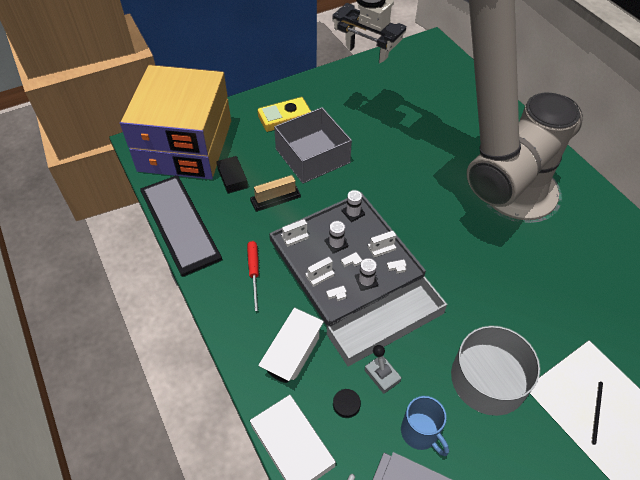

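Top view: three barrels (270,248), (320,244), (346,278); three feet (296,215), (345,215), (296,279); three chips (271,219), (296,248), (271,282). The bin is on the right (453,290), pot left (151,300), dock with scraper right (410,229), and lever left (202,225). The scene view agrees with this.

```bash
python3 - <<'E'
from h import *
c=cam("top"); im=cv2.imread("pics/top0.png"); g=cv2.cvtColor(im,cv2.COLOR_BGR2GRAY)
m=np.zeros_like(g); m[200:300,256:358]=255
b=((g>150)&(m>0)).astype(np.uint8)
n,l,st,ce=cv2.connectedComponentsWithStats(b)
for i in range(1,n):
    if st[i,4]<15: continue
    p=np.argwhere(l==i)[:,::-1].astype(np.float32)
    r=cv2.minAreaRect(p); print(st[i],ce[i].round(1),np.round(r[1],1),round(r[2],1),*[ray(c,r[0],z)[0,:2].round(3) for z in(.072,.11,.13)])
for nm,px,z in [("binrim",[(420,260),(484,258),(486,320),(423,323)],.09),("potrim",[(115,300),(188,300),(151,269),(151,335)],.09),("dock",[(405,206),(419,207),(416,252),(402,251)],.014),("plate",[(221,203),(358,197),(361,297),(223,302),(253,202)],.065),("lever ball",[(204,220)],.085),("block",[(201,225)],.02)]:
    print(nm,ray(c,px,z)[:,:2].round(3).tolist())
cv2.imwrite("pics/c1.png",cv2.resize(im[190:310,215:365],None,fx=5,fy=5,interpolation=cv2.INTER_CUBIC))
a=cv2.resize(im[195:330,395:495],None,fx=4,fy=4,interpolation=cv2.INTER_CUBIC);bb=cv2.resize(im[205:340,110:220],None,fx=3.6,fy=4,interpolation=cv2.INTER_CUBIC)
cv2.imwrite("pics/c2.png",np.hstack([a,bb]))
E
```

```text
[289 201  15  26 337] [295.9 213.8] [25. 14.] 90.0 [0.652 0.022] [0.646 0.019] [0.643 0.018]
[338 201  15  26 330] [344.6 213.3] [25. 14.] 90.0 [ 0.651 -0.109] [ 0.645 -0.108] [ 0.642 -0.108]
[265 210  13  18 168] [271.7 219. ] [11.7 17.1] 7.1 [0.64  0.089] [0.634 0.084] [0.631 0.082]
[313 236  14  14 162] [319.4 242.6] [13. 13.] 90.0 [ 0.574 -0.041] [ 0.57  -0.042] [ 0.568 -0.042]
[262 239  15  15 171] [268.7 246.5] [14. 14.] 90.0 [0.566 0.093] [0.562 0.089] [0.56  0.087]
[290 238  12  18 171] [296.1 247.7] [17. 11.] 90.0 [0.564 0.023] [0.56  0.021] [0.558 0.019]
[288 267  17  25 350] [295.7 279.4] [14.6 24.4] 5.7 [0.477 0.022] [0.476 0.02 ] [0.475 0.019]
[339 269  15  15 165] [345.4 276.5] [14.1 13.4] 45.0 [ 0.482 -0.108] [ 0.481 -0.107] [ 0.48  -0.107]
[263 272  16  18 177] [270.7 280.8] [11.9 17.7] 15.3 [0.475 0.09 ] [0.474 0.086] [0.473 0.083]
binrim [[0.524, -0.304], [0.528, -0.472], [0.367, -0.47], [0.361, -0.307]]
potrim [[0.427, 0.489], [0.425, 0.3], [0.506, 0.398], [0.336, 0.393]]
dock [[0.681, -0.279], [0.677, -0.318], [0.551, -0.306], [0.554, -0.268]]
plate [[0.684, 0.224], [0.697, -0.145], [0.429, -0.149], [0.419, 0.215], [0.686, 0.138]]
lever ball [[0.635, 0.264]]
block [[0.631, 0.288]]
```

View pics/c1.png

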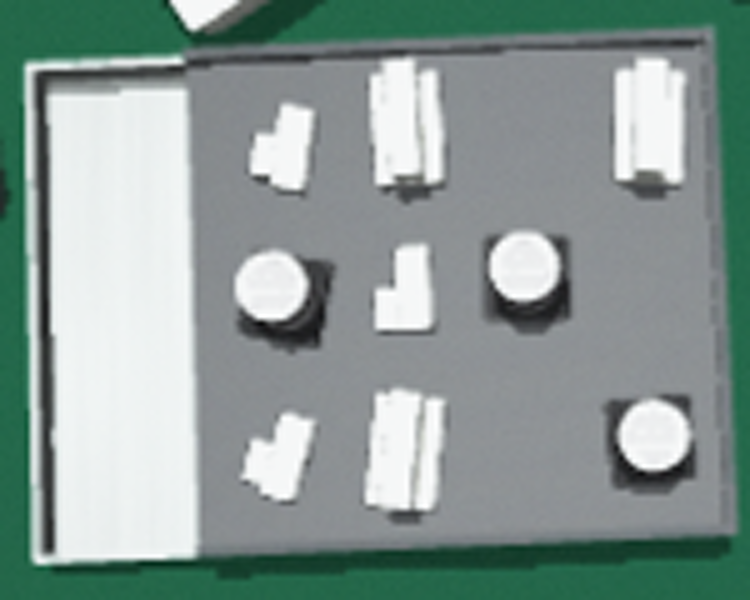

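View pics/c2.png

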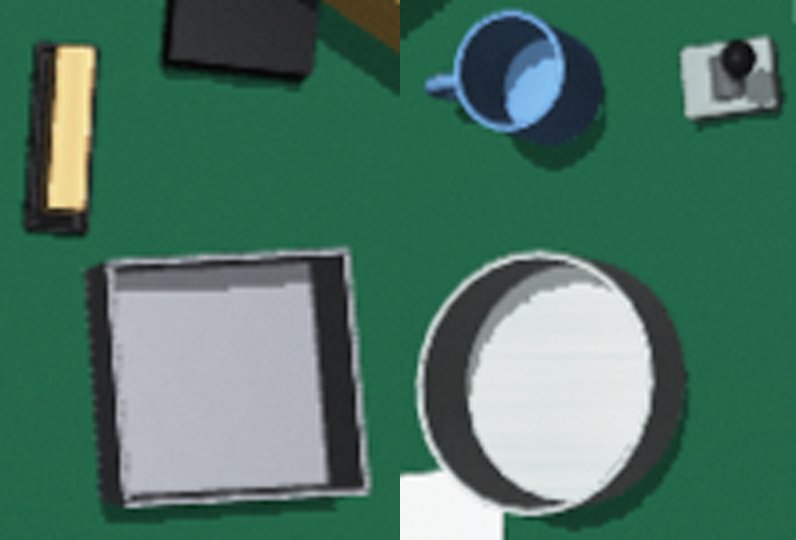

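The crops give object centres to within 3 mm. C is the barrel at the lower right and the bin centre is about (0.445,-0.388). First I'll square the tool to the world axes and go above barrel C.

```bash
python3 -m jog '[[[1,0,0,0,0.125],[1,0,0,0,0.25],[1,0,0,0,0.375],[1,0,0,0,0.467],[1,0,0,0,0.467]]]' 30
python3 -m jog '[[[1,0.04,-0.03,0,0],[1,0.08,-0.06,0,0],[1,0.12,-0.09,0,0],[1,0.16,-0.12,0,0],[1,0.16,-0.12,0,0]]]'
python3 -m jog '[[[1,0.02,-0.04,0,0],[1,0.04,-0.08,0,0],[1,0.06,-0.12,0,0],[1,0.08,-0.16,0,0],[1,0.084,-0.2,0,0]]]'
```

```text
time: 0.52
tool_pos: [0.2362, -0.4686, 0.1984]
tool_rot: [-3.141, 0.0, -0.003]
contact_force: [0.3, -0.2, -0.0]
opening: 0.092
grip_force: 0.0
time: 0.93
tool_pos: [0.398, -0.3468, 0.1986]
tool_rot: [-3.141, -0.0, 0.004]
contact_force: [-0.0, -0.7, -0.1]
opening: 0.0918
grip_force: 0.0
time: 1.35
tool_pos: [0.48, -0.1573, 0.1985]
tool_rot: [3.141, -0.001, 0.003]
contact_force: [1.0, 0.2, 0.3]
opening: 0.0919
grip_force: 0.0
```

```bash
python3 -m jog '[[[1,0,-0.03,0,0],[1,0,-0.042,0,0],[1,0,-0.042,0.04,0],[1,0,-0.042,0.08,0],[1,0,-0.042,0.096,0]]]' 30
python3 -m jog '[[[-0.6,0,0,0,0],[-0.6,0,0,0,0],[-0.6,0,0,0,0],[-0.6,0,0,0,0],[-0.6,0,0,0,0]]]'
python3 -m jog '[[[-0.6,0,0,0,0],[-0.6,0,0,0,0],[-0.6,0,0,-0.03,0],[-0.6,0,0,-0.06,0],[-0.6,0,0,-0.09,0]]]'
python3 -c "
from h import *
c,im=snap('wrist','pics/w1.png')"
```

```text
time: 1.77
tool_pos: [0.476, -0.116, 0.0987]
tool_rot: [-3.14, 0.006, 0.003]
contact_force: [0.2, 0.5, -1.1]
opening: 0.0918
grip_force: 0.0
time: 2.18
tool_pos: [0.4795, -0.1175, 0.1042]
tool_rot: [3.14, -0.003, -0.0]
contact_force: [0.1, -0.7, -0.1]
opening: 0.0631
grip_force: 0.0
time: 2.6
tool_pos: [0.4781, -0.1167, 0.1939]
tool_rot: [-3.141, 0.001, -0.0]
contact_force: [0.3, 0.3, -1.2]
opening: 0.0302
grip_force: 0.0
```

View pics/w1.png

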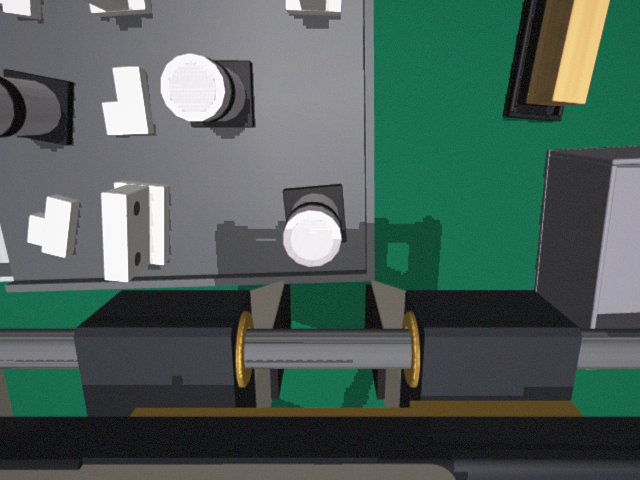

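The wrist view shows barrel C still standing with its top at (313,237), because the fingers closed too slowly. Recomputing with the wrist camera.

```bash
cat > w.py <<'E'
import sys; from h import *
# usage: w.py name x0,y0,z ...
c,im=snap("wrist",f"pics/{sys.argv[1]}.png")
print(robot.observe()["tool_pos"].round(4))
g=cv2.cvtColor(im,cv2.COLOR_BGR2GRAY); b=(g>185).astype(np.uint8); b[275:]=0
n,l,st,ce=cv2.connectedComponentsWithStats(b)
for i in range(1,n):
    if st[i,4]>400:
        p=np.argwhere(l==i)[:,::-1].astype(np.float32); r=cv2.minAreaRect(p)
        print(st[i],np.round(r[0]),*[ray(c,r[0],z)[0,:2].round(4) for z in(.072,.11,.13)])
E
python3 w.py w2
```

```text
[ 0.4812 -0.1179  0.1977]
[  0   0  36  25 746] [18. 12.] [0.6221 0.0868] [0.6135 0.0621] [0.609  0.0492]
[285   0  38  21 410] [304.  10.] [ 0.6234 -0.1026] [ 0.6146 -0.1043] [ 0.61   -0.1053]
[ 544    0   56  110 3539] [571.  53.] [ 0.5968 -0.2846] [ 0.5913 -0.2643] [ 0.5884 -0.2536]
[ 163   63   63   65 3190] [194.  95.] [ 0.5698 -0.0257] [ 0.5676 -0.0368] [ 0.5664 -0.0426]
[ 105   75   45   66 2153] [125. 108.] [0.5611 0.0232] [0.5598 0.0063] [ 0.5592 -0.0027]
[ 150  190   15   78 1078] [157. 228.] [0.4744 0.0098] [ 0.4837 -0.0055] [ 0.4886 -0.0136]
[ 104  197   26   78 1843] [117. 236.] [0.469  0.0406] [0.4789 0.0215] [0.4841 0.0115]
[  31  201   43   60 1749] [ 51. 230.] [0.4736 0.0892] [0.483  0.0642] [0.4879 0.0511]
[ 282  214   57   55 2394] [310. 241.] [ 0.4646 -0.1051] [ 0.4751 -0.1065] [ 0.4806 -0.1073]
```

```bash
python3 -m jog '[[[0.4,0,-0.0105,0,0],[0.4,0,-0.0105,0,0],[0.4,0,-0.0105,0,0],[0.4,0,-0.0105,0,0],[0.4,0,-0.0105,0,0]]]' 30
python3 -m jog '[[[0.4,0,0,0.03,0],[0.4,0,0,0.06,0],[0.4,0,0,0.08,0],[0.4,0,0,0.095,0],[0.4,0,0,0.095,0]]]'
python3 -m jog '[[[-0.8,0,0,0,0],[-0.8,0,0,0,0],[-0.8,0,0,0,0],[-0.8,0,0,0,0],[-0.8,0,0,0,0]]]'
python3 -m jog '[[[-0.8,0,0,0,0],[-0.8,0,0,0,0],[-0.8,0,0,0,0],[-0.8,0,0,0,0],[-0.8,0,0,0,0]]]'
python3 -m jog '[[[-0.8,0,0,-0.03,0],[-0.8,0,0,-0.06,0],[-0.8,0,0,-0.09,0],[-0.8,0,0,-0.09,0],[-0.8,0,0,-0.09,0]]]'
```

```text
time: 3.12
tool_pos: [0.4781, -0.1061, 0.1918]
tool_rot: [-3.141, 0.002, 0.0]
contact_force: [0.0, 0.6, 0.1]
opening: 0.0504
grip_force: 0.0
time: 3.53
tool_pos: [0.4762, -0.1057, 0.0944]
tool_rot: [-3.139, 0.007, -0.0]
contact_force: [-0.7, 0.8, -0.6]
opening: 0.0642
grip_force: 0.0
time: 3.95
tool_pos: [0.479, -0.1066, 0.0985]
tool_rot: [3.141, -0.002, -0.0]
contact_force: [0.5, -0.5, 1.3]
opening: 0.0356
grip_force: 3.6
time: 4.37
tool_pos: [0.4791, -0.1067, 0.0984]
tool_rot: [3.141, -0.002, -0.0]
contact_force: [-0.6, -1.3, 5.5]
opening: 0.0341
grip_force: 30.0
time: 4.78
tool_pos: [0.4791, -0.1065, 0.1887]
tool_rot: [3.141, -0.003, -0.0]
contact_force: [0.2, 0.8, -1.0]
opening: 0.0339
grip_force: 30.0
```

```bash
python3 -m jog '[[[-0.8,0,0.03,0,0],[-0.8,0.002,0.06,0,0],[-0.8,0.004,0.09,0,0],[-0.8,0.006,0.12,0,0],[-0.8,0.006,0.15,0,0]]]'
python3 -m jog '[[[-0.8,0,0.03,0,0],[-0.8,0.002,0.06,0,0],[-0.8,0.004,0.09,0,0],[-0.8,0.006,0.12,0,0],[-0.8,0.006,0.131,0,0]]]'
python3 -m jog '[[[-0.8,0,0,0.03,0],[-0.8,0,0,0.06,0],[-0.8,0,0,0.09,0],[-0.8,0,0,0.12,0],[-0.8,0,0,0.134,0]]]'
python3 -m jog '[[[0.3,0,0,0,0],[0.3,0,0,0,0],[0.3,0,0,0,0],[0.3,0,0,0,0],[0.3,0,0,0,0]]]'
python3 -m jog '[[[0.3,0,0,-0.03,0],[0.3,0,0,-0.06,0],[0.3,0,0,-0.09,0],[0.3,0,0,-0.12,0],[0.3,0,0,-0.134,0]]]'; python3 w.py w3
```

```text
time: 5.2
tool_pos: [0.4836, -0.257, 0.1855]
tool_rot: [-3.139, 0.003, 0.0]
contact_force: [0.6, 0.7, -1.4]
opening: 0.0337
grip_force: 30.0
time: 5.62
tool_pos: [0.4893, -0.3905, 0.1848]
tool_rot: [-3.14, 0.003, -0.003]
contact_force: [-0.4, 0.3, -1.1]
opening: 0.0342
grip_force: 30.0
time: 6.03
tool_pos: [0.4878, -0.3842, 0.0477]
tool_rot: [-3.135, 0.007, -0.0]
contact_force: [-1.6, 0.2, -1.7]
opening: 0.0345
grip_force: 30.0
time: 6.45
tool_pos: [0.4911, -0.388, 0.0553]
tool_rot: [3.14, -0.002, -0.0]
contact_force: [-0.8, 0.4, 0.6]
opening: 0.0585
grip_force: 0.0
time: 6.87
tool_pos: [0.4918, -0.3886, 0.1935]
tool_rot: [3.136, -0.006, -0.0]
contact_force: [0.3, -0.1, 0.6]
opening: 0.0598
grip_force: 0.0
[ 0.4924 -0.3892  0.1952]
[ 165    0   35  125 4227] [182.  62.] [ 0.6004 -0.2925] [ 0.5957 -0.3042] [ 0.5932 -0.3104]
[ 492  169  115  106 9021] [550. 226.] [ 0.4872 -0.5537] [ 0.4965 -0.5331] [ 0.5014 -0.5223]
[207 171 235  14 613] [324. 178.] [ 0.5234 -0.3869] [ 0.5282 -0.3869] [ 0.5307 -0.387 ]
[ 345  181   67   46 2662] [378. 203.] [ 0.5045 -0.4261] [ 0.5117 -0.4213] [ 0.5154 -0.4188]
[ 240  187   56   40 1762] [268. 206.] [ 0.5025 -0.3457] [ 0.5099 -0.3509] [ 0.5137 -0.3536]
[ 296  205   49   47 1766] [320. 228.] [ 0.4866 -0.3837] [ 0.4959 -0.3841] [ 0.5009 -0.3844]
```

View pics/w3.png

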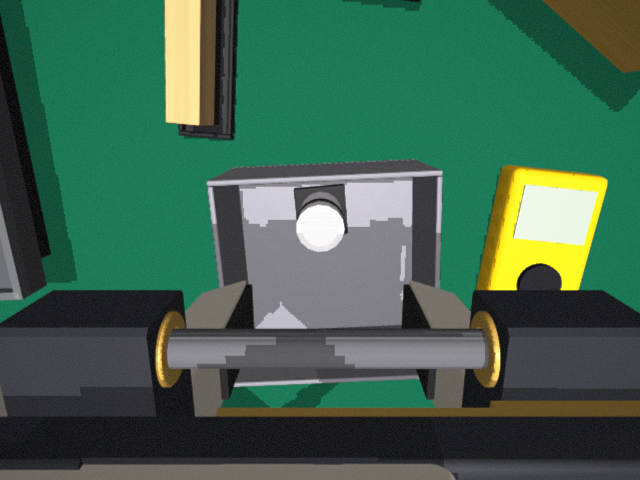

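Barrel C stands in the bin at (320,228). Next is barrel B, as a full cycle into the middle slot.

```bash
python3 -m jog '[[[0.4,0.014,-0.035,0,0],[0.4,0.028,-0.07,0,0],[0.4,0.042,-0.105,0,0],[0.4,0.056,-0.14,0,0],[0.4,0.056,-0.17,0,0]]]'
python3 -m jog '[[[0.4,0.005,-0.035,0,0],[0.4,0.01,-0.07,0,0],[0.4,0.015,-0.105,0,0],[0.4,0.0185,-0.14,0,0],[0.4,0.0185,-0.1765,0,0]]]'
python3 -m jog '[[[0.4,0,0,0,0],[0.4,0,0,0,0],[0.4,0,0,0,0]]]'
```

```text
time: 7.33
tool_pos: [0.5481, -0.215, 0.1876]
tool_rot: [-3.142, -0.002, 0.001]
contact_force: [-0.0, 0.5, -0.3]
opening: 0.0642
grip_force: 0.0
time: 7.75
tool_pos: [0.5652, -0.0393, 0.1878]
tool_rot: [3.141, -0.001, -0.0]
contact_force: [-0.7, -0.7, 0.1]
opening: 0.0647
grip_force: 0.0
time: 8.0
tool_pos: [0.565, -0.0411, 0.1878]
tool_rot: [3.141, -0.0, 0.0]
contact_force: [0.4, -0.8, -0.5]
opening: 0.0641
grip_force: 0.0
```

```bash
python3 -m jog '[[[0.4,0.001,0.001,0.03,0],[0.4,0.001,0.001,0.06,0],[0.4,0.001,0.001,0.088,0],[0.4,0.001,0.001,0.088,0],[-0.8,0.001,0.001,0.088,0]]]'
python3 -m jog '[[[-0.8,0,0,0,0],[-0.8,0,0,0,0],[-0.8,0,0,0,0],[-0.8,0,0,0,0],[-0.8,0,0,0,0]]]'
python3 -m jog '[[[-0.8,0,0,0,0],[-0.8,0,0,0,0],[-0.8,0,0,-0.03,0],[-0.8,0,0,-0.06,0],[-0.8,0,0,-0.09,0]]]'
python3 -m jog '[[[-0.8,-0.014,0.035,0,0],[-0.8,-0.028,0.07,0,0],[-0.8,-0.042,0.105,0,0],[-0.8,-0.056,0.14,0,0],[-0.8,-0.061,0.17,0,0]]]'
python3 -m jog '[[[-0.8,-0.014,0.035,0,0],[-0.8,-0.028,0.07,0,0],[-0.8,-0.042,0.105,0,0],[-0.8,-0.056,0.14,0,0],[-0.8,-0.061,0.176,0,0]]]'
python3 -m jog '[[[-0.8,0,0,0,0],[-0.8,0,0,0,0],[-0.8,0,0,0,0]]]'
```

```text
time: 8.42
tool_pos: [0.5652, -0.0432, 0.0989]
tool_rot: [-3.141, 0.003, -0.002]
contact_force: [0.1, -0.5, 0.9]
opening: 0.0613
grip_force: 0.0
time: 8.83
tool_pos: [0.5671, -0.0422, 0.102]
tool_rot: [3.14, -0.004, -0.0]
contact_force: [-4.7, 0.9, 18.7]
opening: 0.0287
grip_force: 8.7
time: 9.25
tool_pos: [0.5658, -0.0416, 0.1913]
tool_rot: [3.141, 0.0, 0.0]
contact_force: [0.9, -0.1, 0.7]
opening: 0.0095
grip_force: 0.0
time: 9.67
tool_pos: [0.5034, -0.2137, 0.1906]
tool_rot: [3.141, -0.0, -0.0]
contact_force: [1.2, 0.3, 1.1]
opening: 0.0092
grip_force: 0.0
time: 10.08
tool_pos: [0.4423, -0.3894, 0.1907]
tool_rot: [3.141, -0.0, -0.001]
contact_force: [1.8, -0.7, 0.2]
opening: 0.0094
grip_force: 0.0
time: 10.33
tool_pos: [0.444, -0.3873, 0.1899]
tool_rot: [-3.141, -0.0, -0.0]
contact_force: [0.1, 0.1, -0.5]
opening: 0.0092
grip_force: 0.0
```

```bash
python3 - <<'E'
from h import *
c,im=snap("top","pics/top1.png"); a=cv2.resize(im[190:310,215:365],None,fx=5,fy=5,interpolation=cv2.INTER_CUBIC); cv2.imwrite("pics/c3.png",a)
E
```

```text
(no output)
```

View pics/c3.png

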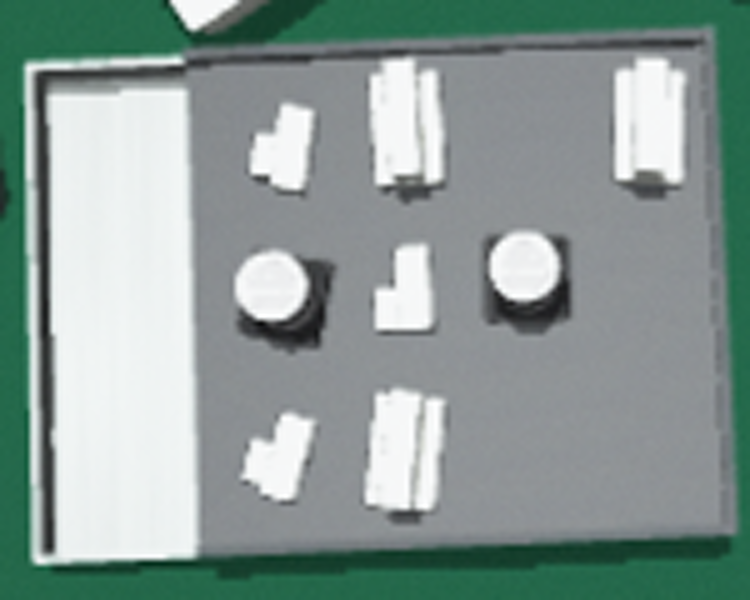

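Barrel B is unmoved at (524,266) in the crop, so the grip slipped off. I'll go back, measure it from above and grip lower.

```bash
python3 -m jog '[[[0.5,0.014,-0.035,0,0],[0.5,0.028,-0.07,0,0],[0.5,0.042,-0.105,0,0],[0.5,0.056,-0.14,0,0],[0.5,0.061,-0.17,0,0]]]'
python3 -m jog '[[[0.5,0.014,-0.035,0,0],[0.5,0.028,-0.07,0,0],[0.5,0.042,-0.105,0,0],[0.5,0.056,-0.14,0,0],[0.5,0.061,-0.175,0,0]]]'
python3 -m jog '[[[0.5,0,0,0,0],[0.5,0,0,0,0],[0.5,0,0,0,0],[0.5,0,0,0,0]]]'; python3 w.py w4
```

```text
time: 10.8
tool_pos: [0.5064, -0.2138, 0.1901]
tool_rot: [-3.141, -0.001, 0.003]
contact_force: [0.4, -0.1, -0.4]
opening: 0.0378
grip_force: 0.0
time: 11.22
tool_pos: [0.5669, -0.0392, 0.1902]
tool_rot: [3.142, -0.001, 0.002]
contact_force: [0.3, 0.4, -0.4]
opening: 0.0677
grip_force: 0.0
time: 11.55
tool_pos: [0.5657, -0.0433, 0.1899]
tool_rot: [3.141, -0.0, -0.0]
contact_force: [-0.1, 0.2, 0.4]
opening: 0.0685
grip_force: 0.0
[ 0.5657 -0.0437  0.1899]
[ 198   47   39  107 2800] [218. 100.] [0.6493 0.0306] [0.6478 0.0214] [0.647  0.0165]
[ 420   47   36  106 2803] [438. 100.] [ 0.6496 -0.1176] [ 0.648  -0.1083] [ 0.6472 -0.1034]
[ 238   55   25   93 1365] [251. 101.] [0.6485 0.0083] [0.6471 0.0019] [ 0.6463 -0.0015]
[ 394   56   23   92 1373] [404. 101.] [ 0.6484 -0.0953] [ 0.647  -0.0888] [ 0.6462 -0.0853]
[    0    64   141   211 13907] [ 67. 171.] [0.6022 0.1395] [0.6065 0.1167] [0.6088 0.1046]
[ 114   84   43   69 2236] [135. 118.] [0.6379 0.0877] [0.6378 0.0713] [0.6377 0.0627]
[ 217  197   40   59 1788] [236. 226.] [0.5618 0.0235] [0.5713 0.0152] [0.5762 0.0108]
[ 297  214   58   56 2492] [326. 242.] [ 0.5502 -0.0419] [ 0.5611 -0.042 ] [ 0.5669 -0.0421]
```

View pics/w4.png

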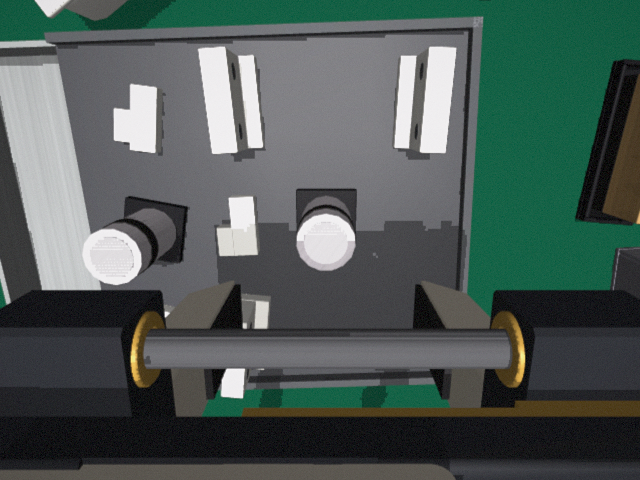

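Barrel B's top is at (326,242), i.e. (0.567,-0.042), so the position was right. I'll grip 10 mm lower and wait for full force.

```bash
python3 -m jog '[[[0.5,0.001,-0.001,0.03,0],[0.5,0.001,-0.001,0.06,0],[0.5,0.001,-0.001,0.09,0],[0.5,0.001,-0.001,0.1,0],[0.5,0.001,-0.001,0.1,0]]]'
python3 -m jog '[[[-0.8,0,0,0,0],[-0.8,0,0,0,0],[-0.8,0,0,0,0],[-0.8,0,0,0,0],[-0.8,0,0,0,0]]]' 30
python3 -m jog '[[[-0.8,0,0,0,0],[-0.8,0,0,0,0],[-0.8,0,0,0,0],[-0.8,0,0,0,0],[-0.8,0,0,0,0]]]'
python3 -m jog '[[[-0.8,0,0,-0.03,0],[-0.8,0,0,-0.06,0],[-0.8,0,0,-0.1,0],[-0.8,0,0,-0.1,0],[-0.8,0,0,-0.1,0]]]'
```

```text
time: 12.02
tool_pos: [0.5651, -0.0425, 0.0873]
tool_rot: [-3.141, 0.006, -0.002]
contact_force: [0.3, 0.1, 0.1]
opening: 0.0689
grip_force: 0.0
time: 12.43
tool_pos: [0.5676, -0.042, 0.0908]
tool_rot: [3.141, -0.002, -0.0]
contact_force: [-0.2, 0.4, 0.2]
opening: 0.0405
grip_force: 0.0
time: 12.85
tool_pos: [0.5675, -0.042, 0.0905]
tool_rot: [3.141, -0.001, -0.0]
contact_force: [0.0, -0.8, 5.3]
opening: 0.0352
grip_force: 30.0
time: 13.27
tool_pos: [0.5682, -0.042, 0.1918]
tool_rot: [3.141, -0.005, -0.0]
contact_force: [0.6, -0.4, -1.5]
opening: 0.0352
grip_force: 30.0
```

```bash
python3 -m jog '[[[-0.8,-0.014,0.035,0,0],[-0.8,-0.028,0.07,0,0],[-0.8,-0.042,0.105,0,0],[-0.8,-0.056,0.14,0,0],[-0.8,-0.062,0.17,0,0]]]'
python3 -m jog '[[[-0.8,-0.014,0.035,0,0],[-0.8,-0.028,0.07,0,0],[-0.8,-0.042,0.105,0,0],[-0.8,-0.056,0.14,0,0],[-0.8,-0.063,0.176,0,0]]]'
python3 -m jog '[[[-0.8,0,0,0,0],[-0.8,0,0,0.03,0],[-0.8,0,0,0.06,0],[-0.8,0,0,0.09,0],[-0.8,0,0,0.11,0]]]'
python3 -m jog '[[[-0.8,0,0,0.03,0],[-0.8,0,0,0.035,0],[0.3,0,0,0.035,0],[0.3,0,0,0.035,0],[0.3,0,0,0.035,0]]]'
python3 -m jog '[[[0.3,0,0,0,0],[0.3,0,0,-0.03,0],[0.3,0,0,-0.06,0],[0.3,0,0,-0.09,0],[0.3,0,0,-0.13,0]]]'
python3 -m jog '[[[0.5,0.014,-0.035,0,0],[0.5,0.028,-0.07,0,0],[0.5,0.042,-0.105,0,0],[0.5,0.056,-0.14,0,0],[0.5,0.058,-0.17,0,0]]]'
python3 -m jog '[[[0.5,0.014,-0.035,0,0],[0.5,0.028,-0.07,0,0],[0.5,0.042,-0.105,0,0],[0.5,0.056,-0.14,0,0],[0.5,0.058,-0.17,0,0]]]'
python3 -m jog '[[[0.5,0,-0.035,0,0],[0.5,0,-0.07,0,0],[0.5,0,-0.105,0,0],[0.5,0,-0.135,0,0],[0.5,0,-0.135,0,0]]]';python3 w.py w5
```

```text
time: 13.68
tool_pos: [0.5024, -0.2131, 0.1878]
tool_rot: [-3.14, 0.004, -0.001]
contact_force: [1.3, -0.8, -0.6]
opening: 0.0353
grip_force: 30.0
time: 14.1
tool_pos: [0.4396, -0.3885, 0.1877]
tool_rot: [-3.139, 0.003, -0.001]
contact_force: [1.0, -0.8, -0.7]
opening: 0.0352
grip_force: 30.0
time: 14.52
tool_pos: [0.4401, -0.3856, 0.075]
tool_rot: [-3.136, 0.004, -0.0]
contact_force: [-0.3, 0.4, -0.4]
opening: 0.0347
grip_force: 30.0
time: 14.93
tool_pos: [0.4428, -0.3886, 0.0463]
tool_rot: [3.14, -0.002, -0.0]
contact_force: [1.3, 0.2, 0.3]
opening: 0.0501
grip_force: 0.0
time: 15.35
tool_pos: [0.4413, -0.3872, 0.1759]
tool_rot: [-3.141, 0.001, -0.0]
contact_force: [0.3, -0.3, -0.6]
opening: 0.0598
grip_force: 0.0
time: 15.77
tool_pos: [0.5018, -0.2159, 0.1764]
tool_rot: [3.14, -0.004, 0.001]
contact_force: [0.2, 0.7, -0.5]
opening: 0.0689
grip_force: 0.0
time: 16.18
tool_pos: [0.56, -0.0456, 0.1763]
tool_rot: [3.141, -0.004, 0.001]
contact_force: [-0.2, 1.4, -0.3]
opening: 0.0686
grip_force: 0.0
time: 16.6
tool_pos: [0.5579, 0.0924, 0.1763]
tool_rot: [-3.14, -0.003, 0.005]
contact_force: [-0.6, 0.2, 0.0]
opening: 0.069
grip_force: 0.0
[0.5581 0.0898 0.1762]
[ 123   24  130  251 2004] [203. 142.] [0.6142 0.1747] [0.6161 0.1639] [0.6172 0.1582]
[ 441   28   31  115 3225] [456.  85.] [0.6507 0.0111] [0.6478 0.0217] [0.6463 0.0273]
[ 604   41   36   99 1653] [622.  90.] [ 0.6483 -0.0952] [ 0.6458 -0.0706] [ 0.6444 -0.0576]
[ 411   42   16   99 1565] [418.  91.] [0.647  0.0346] [0.6446 0.0422] [0.6434 0.0462]
[  155    50   110   225 18722] [212. 162.] [0.6014 0.1701] [0.605  0.1599] [0.6069 0.1545]
[ 310   69   52   74 2541] [334. 105.] [0.6385 0.0885] [0.6372 0.089 ] [0.6365 0.0893]
[ 73  78  37  35 558] [92. 94.] [0.644  0.2442] [0.6421 0.2243] [0.641  0.2138]
[ 307  214  100   61 4607] [357. 244.] [0.5447 0.0719] [0.5557 0.0746] [0.5615 0.076 ]
```

View pics/w5.png

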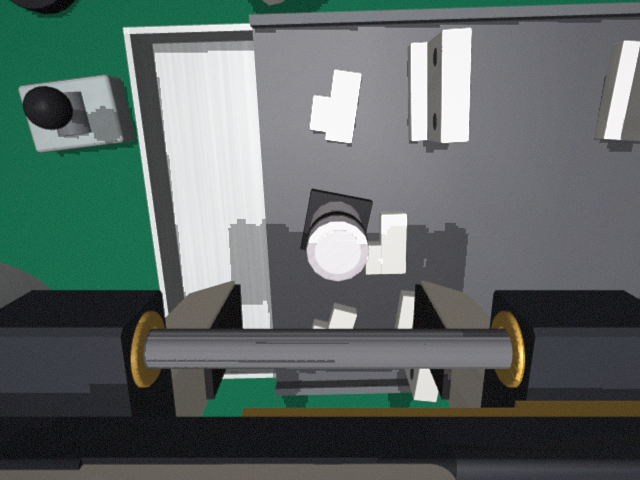

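Barrel A's top is at (338,249), about 3 mm from the tool axis. Picking it up and taking it to the third slot.

```bash
python3 -m jog '[[[0.5,0.001,0.003,0.03,0],[0.5,0.001,0.003,0.06,0],[0.5,0.001,0.003,0.086,0],[0.5,0.001,0.003,0.086,0],[0.5,0.001,0.003,0.086,0]]]'
python3 -m jog '[[[-0.8,0,0,0,0],[-0.8,0,0,0,0],[-0.8,0,0,0,0],[-0.8,0,0,0,0],[-0.8,0,0,0,0]]]' 30
python3 -m jog '[[[-0.8,0,0,0,0],[-0.8,0,0,0,0],[-0.8,0,0,0,0],[-0.8,0,0,0,0],[-0.8,0,0,0,0]]]'
python3 -m jog '[[[-0.8,0,0,-0.03,0],[-0.8,0,0,-0.06,0],[-0.8,0,0,-0.1,0],[-0.8,0,0,-0.1,0],[-0.8,0,0,-0.1,0]]]'
python3 -m jog '[[[-0.8,-0.011,0.032,0,0],[-0.8,-0.022,0.064,0,0],[-0.8,-0.033,0.096,0,0],[-0.8,-0.044,0.128,0,0],[-0.8,-0.053,0.158,0,0]]]'
python3 -m jog '[[[-0.8,-0.011,0.032,0,0],[-0.8,-0.022,0.064,0,0],[-0.8,-0.033,0.096,0,0],[-0.8,-0.044,0.128,0,0],[-0.8,-0.053,0.158,0,0]]]'
python3 -m jog '[[[-0.8,-0.011,0.032,0,0],[-0.8,-0.022,0.064,0,0],[-0.8,-0.033,0.096,0,0],[-0.8,-0.044,0.128,0,0],[-0.8,-0.053,0.158,0,0]]]'
python3 -m jog '[[[-0.8,0,0,0,0],[-0.8,0,0,0,0],[-0.8,0,0,0,0]]]'
```

```text
time: 17.07
tool_pos: [0.5588, 0.0831, 0.0888]
tool_rot: [3.141, 0.001, -0.001]
contact_force: [0.1, -0.1, 0.2]
opening: 0.069
grip_force: 0.0
time: 17.48
tool_pos: [0.5595, 0.0841, 0.0896]
tool_rot: [3.142, -0.002, -0.0]
contact_force: [0.2, 0.9, -0.1]
opening: 0.0402
grip_force: 0.4
time: 17.9
tool_pos: [0.5595, 0.0843, 0.0893]
tool_rot: [-3.141, -0.001, -0.0]
contact_force: [-1.4, 0.6, 5.5]
opening: 0.0355
grip_force: 30.0
time: 18.32
tool_pos: [0.5602, 0.084, 0.1905]
tool_rot: [3.141, -0.004, -0.0]
contact_force: [-0.3, -0.0, -2.7]
opening: 0.0351
grip_force: 29.9
time: 18.73
tool_pos: [0.5039, -0.075, 0.1866]
tool_rot: [-3.141, 0.004, 0.0]
contact_force: [1.5, -0.3, -0.2]
opening: 0.0351
grip_force: 29.9
time: 19.15
tool_pos: [0.4509, -0.2329, 0.1867]
tool_rot: [-3.14, 0.003, -0.001]
contact_force: [0.4, 0.2, -1.5]
opening: 0.0353
grip_force: 29.9
time: 19.57
tool_pos: [0.3981, -0.3907, 0.1865]
tool_rot: [-3.139, 0.003, -0.001]
contact_force: [1.4, -0.0, -1.9]
opening: 0.0353
grip_force: 29.9
time: 19.82
tool_pos: [0.3993, -0.3888, 0.187]
tool_rot: [-3.139, 0.002, -0.001]
contact_force: [0.5, -0.5, -0.9]
opening: 0.0347
grip_force: 29.9
```

```bash
python3 -m jog '[[[-0.8,-0.002,0,0.03,0],[-0.8,-0.002,0,0.06,0],[-0.8,-0.002,0,0.09,0],[-0.8,-0.002,0,0.12,0],[-0.8,-0.002,0,0.135,0]]]'
python3 -m jog '[[[-0.8,0,0,0.005,0],[0.3,0,0,0.005,0],[0.3,0,0,0.005,0],[0.3,0,0,0.005,0],[0.3,0,0,0.005,0]]]'
python3 -m jog '[[[0.3,0,0,0,0],[0.3,0,0,-0.03,0],[0.3,0,0,-0.06,0],[0.3,0,0,-0.09,0],[0.3,0,0,-0.13,0]]]'
python3 -m jog '[[[0.2,0.025,-0.028,0,0],[0.2,0.05,-0.056,0,0],[0.2,0.075,-0.084,0,0],[0.2,0.1,-0.112,0,0],[0.2,0.125,-0.14,0,0]]]'
python3 -m jog '[[[0.2,0.025,-0.028,0,0],[0.2,0.05,-0.056,0,0],[0.2,0.075,-0.084,0,0],[0.2,0.1,-0.112,0,0],[0.2,0.125,-0.14,0,0]]]'
python3 -m jog '[[[0.2,0,0,0,0],[0.2,0,0,0,0],[0.2,0,0,0,0]]]'; python3 w.py w6 
```

```text
time: 20.23
tool_pos: [0.3978, -0.389, 0.0528]
tool_rot: [3.14, 0.001, 0.002]
contact_force: [-2.6, -0.2, 1.0]
opening: 0.0201
grip_force: 3.1
time: 20.65
tool_pos: [0.3986, -0.3901, 0.0497]
tool_rot: [3.14, -0.001, 0.0]
contact_force: [-0.5, -0.1, -0.4]
opening: 0.0344
grip_force: 0.1
time: 21.07
tool_pos: [0.3974, -0.3889, 0.179]
tool_rot: [-3.139, 0.001, -0.0]
contact_force: [0.6, -0.1, -1.1]
opening: 0.0594
grip_force: 0.0
time: 21.48
tool_pos: [0.5242, -0.2484, 0.1796]
tool_rot: [3.141, -0.002, -0.001]
contact_force: [0.9, -0.5, 0.3]
opening: 0.0549
grip_force: 0.0
time: 21.9
tool_pos: [0.6492, -0.108, 0.1794]
tool_rot: [3.142, -0.001, -0.0]
contact_force: [-0.2, -1.2, -0.1]
opening: 0.0548
grip_force: 0.0
time: 22.15
tool_pos: [0.6478, -0.1099, 0.1788]
tool_rot: [3.141, 0.0, 0.0]
contact_force: [-0.1, -0.1, -0.5]
opening: 0.0552
grip_force: 0.0
[ 0.6475 -0.1106  0.1789]
[191   0 100  43 643] [241.  18.] [ 0.7789 -0.0566] [ 0.7712 -0.0635] [ 0.7671 -0.0672]
[   0   29   41   87 1865] [20. 72.] [0.748 0.086] [0.7442 0.0606] [0.7423 0.0471]
[ 143  181   30   84 1293] [158. 223.] [0.6491 0.0084] [ 0.6582 -0.007 ] [ 0.663  -0.0151]
[ 299  181   54   94 4267] [325. 228.] [ 0.6454 -0.1084] [ 0.655  -0.1085] [ 0.6601 -0.1086]
[  93  191   42   84 2179] [113. 233.] [0.6415 0.0408] [0.6516 0.0212] [0.657  0.0109]
[ 554  191   52   84 2678] [579. 233.] [ 0.6413 -0.2875] [ 0.6515 -0.2643] [ 0.6568 -0.2522]
[  27  207   43   62 2006] [ 48. 238.] [0.6383 0.0877] [0.6488 0.062 ] [0.6544 0.0485]
```

Slot 3 read oddly (opening 0.020), so I'm checking the bin.

```bash
python3 - <<'E'
from h import *
a=snap("top","pics/top2.png")[1]; b=snap("scene","pics/sc2.png")[1]
cv2.imwrite("pics/c4.png",np.hstack([cv2.resize(a[240:340,400:500],(400,400),interpolation=2),cv2.resize(b[90:190,260:360],(400,400),interpolation=2)]))
E
```

```text
(no output)
```

View pics/c4.png

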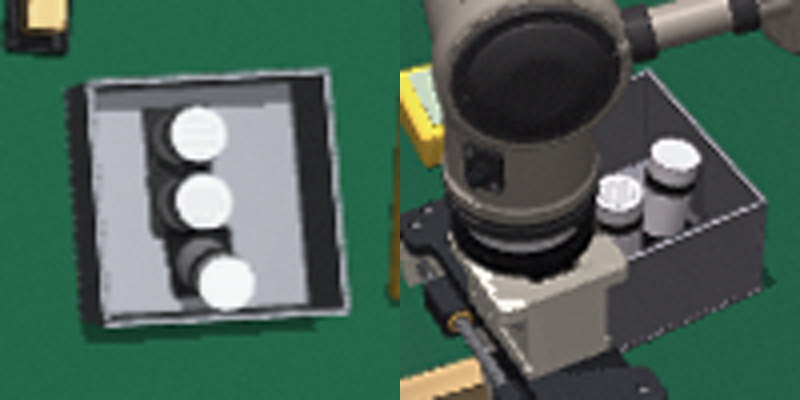

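All three barrels are in the bin, the third leaning on the near wall. Next is foot2 into the pot.

```bash
python3 -m jog '[[[0.2,0.001,-0.002,0.03,0],[0.2,0.001,-0.002,0.06,0],[0.2,0.001,-0.002,0.09,0],[0.2,0.001,-0.002,0.093,0],[0.2,0.001,-0.002,0.093,0]]]'
python3 -m jog '[[[-0.9,0,0,0,0],[-0.9,0,0,0,0],[-0.9,0,0,0,0],[-0.9,0,0,0,0],[-0.9,0,0,0,0]]]' 40
python3 -m jog '[[[-0.9,0,0,0,0],[-0.9,0,0,0,0],[-0.9,0,0,0,0],[-0.9,0,0,0,0],[-0.9,0,0,0,0]]]'
python3 -m jog '[[[-0.9,0,0,-0.03,0],[-0.9,0,0,-0.06,0],[-0.9,0,0,-0.09,0],[-0.9,0,0,-0.11,0],[-0.9,0,0,-0.11,0]]]'
python3 -m jog '[[[-0.9,-0.015,-0.032,0,0],[-0.9,-0.03,-0.064,0,0],[-0.9,-0.045,-0.096,0,0],[-0.9,-0.06,-0.128,0,0],[-0.9,-0.075,-0.157,0,0]]]'
python3 -m jog '[[[-0.9,-0.015,-0.032,0,0],[-0.9,-0.03,-0.064,0,0],[-0.9,-0.045,-0.096,0,0],[-0.9,-0.06,-0.128,0,0],[-0.9,-0.075,-0.157,0,0]]]'
python3 -m jog '[[[-0.9,-0.015,-0.032,0,0],[-0.9,-0.03,-0.064,0,0],[-0.9,-0.045,-0.096,0,0],[-0.9,-0.06,-0.128,0,0],[-0.9,-0.075,-0.157,0,0]]]'
python3 -m jog '[[[-0.9,0,0,0,0],[-0.9,0,0,0,0],[-0.9,0,0,0,0]]]'; python3 w.py w7
```

```text
time: 22.72
tool_pos: [0.6475, -0.1086, 0.0844]
tool_rot: [-3.141, 0.004, -0.002]
contact_force: [0.4, -0.0, 0.2]
opening: 0.0551
grip_force: 0.0
time: 23.13
tool_pos: [0.6495, -0.108, 0.0868]
tool_rot: [3.141, -0.002, -0.0]
contact_force: [-0.1, 0.1, 0.7]
opening: 0.0265
grip_force: 0.0
time: 23.55
tool_pos: [0.649, -0.1079, 0.0857]
tool_rot: [3.142, 0.0, -0.0]
contact_force: [-0.6, 1.0, -0.4]
opening: 0.0047
grip_force: 0.0
time: 23.97
tool_pos: [0.6514, -0.1085, 0.2015]
tool_rot: [3.139, -0.009, -0.0]
contact_force: [0.3, 0.7, 0.3]
opening: 0.0047
grip_force: 0.0
time: 24.38
tool_pos: [0.5727, 0.0508, 0.1949]
tool_rot: [-3.141, 0.001, -0.0]
contact_force: [0.2, 0.3, 1.1]
opening: 0.0046
grip_force: 0.0
time: 24.8
tool_pos: [0.4977, 0.2078, 0.195]
tool_rot: [3.142, 0.001, 0.0]
contact_force: [0.8, 1.0, 0.5]
opening: 0.0047
grip_force: 0.0
time: 25.22
tool_pos: [0.4227, 0.3647, 0.195]
tool_rot: [3.141, 0.001, 0.0]
contact_force: [0.3, -0.0, -0.1]
opening: 0.0045
grip_force: 0.0
time: 25.47
tool_pos: [0.424, 0.3626, 0.1951]
tool_rot: [3.141, 0.001, 0.0]
contact_force: [-0.3, 0.0, -0.6]
opening: 0.0047
grip_force: 0.0
[0.4245 0.3622 0.1952]
[  501     0   113   220 17077] [557. 110.] [0.5015 0.2043] [0.5008 0.2238] [0.5004 0.2341]
[  79   98  307  177 2218] [220. 183.] [0.4508 0.4401] [0.4563 0.4306] [0.4592 0.4256]
[  191   125   178   149 15126] [272. 187.] [0.4477 0.4022] [0.4536 0.3973] [0.4567 0.3948]
```

View pics/w7.png

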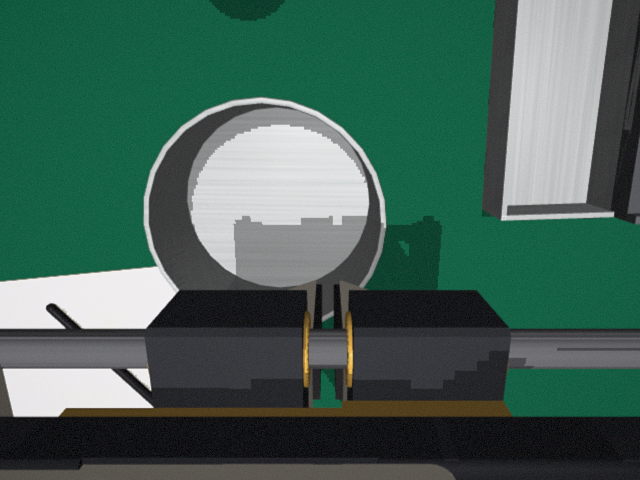

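The fingers closed on nothing at foot2. The pot is at (265,200) in this picture. I'll recheck the plate numerically with the top camera.

```bash
cat > t.py <<'E'
import sys; from h import *
c,im=snap("top",f"pics/{sys.argv[1]}.png"); g=cv2.cvtColor(im,cv2.COLOR_BGR2GRAY)
m=np.zeros_like(g); m[200:300,256:358]=255
n,l,st,ce=cv2.connectedComponentsWithStats(((g>150)&(m>0)).astype(np.uint8))
for i in range(1,n):
    if st[i,4]<15: continue
    r=cv2.minAreaRect(np.argwhere(l==i)[:,::-1].astype(np.float32)); print(st[i],np.round(r[1],1),round(r[2],1),*[ray(c,r[0],z)[0,:2].round(3) for z in(.072,.11)])
E
python3 t.py top3; python3 - <<'E'
from h import *
c=cam("top"); im=cv2.imread("pics/top0.png"); 
a,b=cv2.imread("pics/top3.png"),im
d=cv2.absdiff(a,b).max(2)>60; n,l,st,ce=cv2.connectedComponentsWithStats(d.astype(np.uint8))
print([s.tolist() for s in st[1:] if s[4]>25])
# pot rim in wrist image
cw=cam("wrist"); w=cv2.imread("pics/w7.png")
print("pot", ray(cw,[(145,212),(384,212),(262,99)],.09)[:,:2].round(4))
E
```

```text
[ 256  200  102   99 9051] [ 96.  102.5] 88.2 [ 0.558 -0.004] [ 0.555 -0.006]
[[312, 237, 17, 20, 273], [262, 239, 40, 24, 574], [34, 264, 145, 216, 11982], [435, 267, 28, 51, 853], [336, 269, 18, 20, 265], [129, 284, 49, 48, 1660], [95, 314, 15, 10, 46], [404, 353, 183, 127, 7164], [540, 375, 70, 82, 2489], [242, 376, 136, 68, 3157], [582, 382, 14, 28, 111], [316, 395, 92, 85, 4875], [426, 433, 25, 15, 37], [259, 438, 13, 30, 152], [271, 439, 41, 41, 882], [527, 443, 35, 25, 339], [176, 456, 35, 24, 561], [312, 457, 18, 23, 128], [125, 458, 52, 22, 640]]
pot [[0.4343 0.488 ]
 [0.4339 0.3228]
 [0.5085 0.4039]]
```

```bash
python3 - <<'E'
from h import *
a=cv2.imread("pics/top3.png"); b=cv2.imread("pics/top2.png"); w=cv2.imread("pics/w6.png")
q=np.vstack([np.hstack([cv2.resize(x[190:310,235:365],(390,340),interpolation=2) for x in(a,b)]),np.hstack([cv2.resize(w,(390,255)),cv2.resize(cv2.imread("pics/w7.png"),(390,255))])])
cv2.imwrite("pics/q.png",q)
E
```

```text
(no output)
```

View pics/q.png

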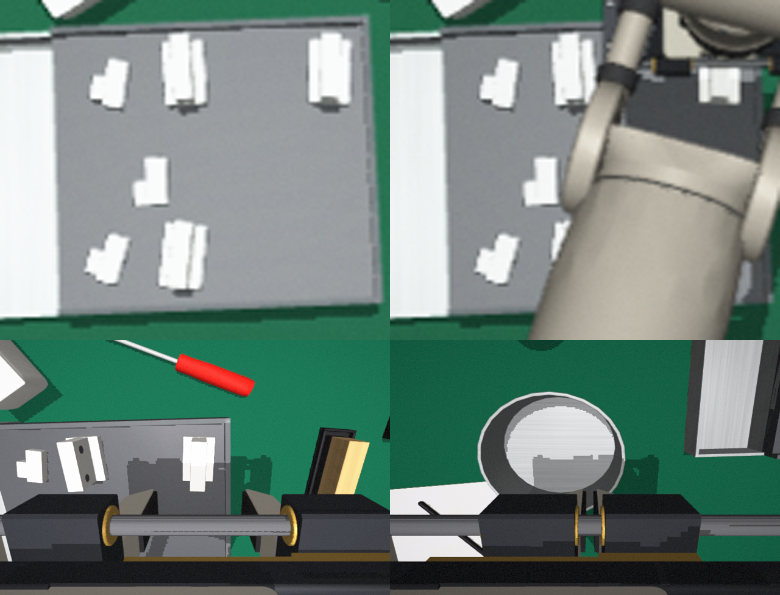

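Feet are unmoved and the grasp was centred, so the fingers probably sit higher than assumed. The centre chip has moved about 2.5 cm. Checking the fingertip geometry.

```bash
python3 - <<'E'
from h import *
print(robot.nose_length)
c=cam("wrist"); s=robot.observe(); t=np.array(s["tool_pos"])
for d in(-.04,-.03,-.02,-.011,0,.008): print(d, proj(c,t+R.from_euler('xyz',s["tool_rot"]).apply([[0,0,d],[.0095,0,d]])).round(0).tolist())
w=cv2.imread("pics/w7.png"); print(w[270:300:2,[318,322,332,342,346]].mean(2).round().tolist())
E
```

```text
0.008
-0.04 [[328.0, 319.0], [328.0, 295.0]]
-0.03 [[328.0, 307.0], [328.0, 285.0]]
-0.02 [[328.0, 297.0], [328.0, 276.0]]
-0.011 [[328.0, 289.0], [328.0, 268.0]]
0 [[328.0, 280.0], [328.0, 260.0]]
0.008 [[328.0, 274.0], [328.0, 255.0]]
[[142.0, 136.0, 119.0, 62.0, 57.0], [144.0, 142.0, 66.0, 61.0, 65.0], [143.0, 143.0, 65.0, 64.0, 64.0], [141.0, 115.0, 67.0, 65.0, 62.0], [120.0, 67.0, 63.0, 67.0, 64.0], [65.0, 66.0, 66.0, 72.0, 69.0], [68.0, 67.0, 64.0, 88.0, 83.0], [41.0, 63.0, 63.0, 89.0, 90.0], [20.0, 56.0, 65.0, 91.0, 91.0], [9.0, 55.0, 66.0, 92.0, 90.0], [14.0, 58.0, 66.0, 90.0, 93.0], [12.0, 53.0, 67.0, 91.0, 92.0], [20.0, 56.0, 63.0, 91.0, 92.0], [21.0, 52.0, 62.0, 93.0, 92.0], [12.0, 54.0, 65.0, 92.0, 91.0]]
```

The fingertips show at row 283 where the nominal geometry predicts row 255, so the real tips are about 25–30 mm higher than stated. I'll calibrate by touching bare plate gently.

```bash
python3 -m jog '[[[-0.9,0.005,0.03,0,0],[-0.9,0.01,0.06,0,0],[-0.9,0.015,0.09,0,0],[-0.9,0.02,0.12,0,0],[-0.9,0.025,0.137,0,0]]]'
python3 -m jog '[[[-0.9,0.005,0.03,0,0],[-0.9,0.01,0.06,0,0],[-0.9,0.015,0.09,0,0],[-0.9,0.02,0.12,0,0],[-0.9,0.025,0.137,0,0]]]'
python3 -m jog '[[[-0.9,0.005,0.03,0,0],[-0.9,0.01,0.06,0,0],[-0.9,0.015,0.09,0,0],[-0.9,0.02,0.12,0,0],[-0.9,0.025,0.137,0,0]]]'
python3 -m jog '[[[-0.9,0,0,0.03,0],[-0.9,0,0,0.06,0],[-0.9,0,0,0.09,0],[-0.9,0,0,0.115,0],[-0.9,0,0,0.115,0]]]'
python3 -m jog '[[[-0.9,0,0,0.003,0],[-0.9,0,0,0.006,0],[-0.9,0,0,0.01,0],[-0.9,0,0,0.01,0],[-0.9,0,0,0.01,0]]]'
python3 -m jog '[[[-0.9,0,0,0.003,0],[-0.9,0,0,0.006,0],[-0.9,0,0,0.01,0],[-0.9,0,0,0.01,0],[-0.9,0,0,0.01,0]]]'
```

```text
time: 25.98
tool_pos: [0.4495, 0.2223, 0.1958]
tool_rot: [3.14, 0.0, -0.004]
contact_force: [0.7, 0.0, -0.3]
opening: 0.0045
grip_force: 0.0
time: 26.4
tool_pos: [0.4742, 0.0851, 0.1958]
tool_rot: [3.141, -0.0, -0.004]
contact_force: [-0.4, 0.8, 0.1]
opening: 0.0049
grip_force: 0.0
time: 26.82
tool_pos: [0.4988, -0.0521, 0.1958]
tool_rot: [3.14, -0.0, -0.004]
contact_force: [1.0, 0.2, -0.4]
opening: 0.0045
grip_force: 0.0
time: 27.23
tool_pos: [0.4954, -0.0485, 0.0765]
tool_rot: [-3.14, 0.009, -0.003]
contact_force: [-1.9, 0.5, 0.2]
opening: 0.0048
grip_force: 0.0
time: 27.65
tool_pos: [0.4995, -0.048, 0.0715]
tool_rot: [3.141, -0.001, -0.0]
contact_force: [0.4, -0.2, 0.6]
opening: 0.0047
grip_force: 0.0
time: 28.07
tool_pos: [0.4988, -0.0478, 0.0604]
tool_rot: [-3.141, 0.001, -0.0]
contact_force: [-0.9, -0.8, -0.2]
opening: 0.0048
grip_force: 0.0
```

```bash
python3 -m jog '[[[-0.9,0,0,0.003,0],[-0.9,0,0,0.006,0],[-0.9,0,0,0.008,0],[-0.9,0,0,0.008,0],[-0.9,0,0,0.008,0]]]'
python3 -m jog '[[[-0.9,0,0,0.002,0],[-0.9,0,0,0.004,0],[-0.9,0,0,0.005,0],[-0.9,0,0,0.005,0]]]' | grep -E "pos|force"
python3 -m jog '[[[-0.9,0,0,0.002,0],[-0.9,0,0,0.003,0],[-0.9,0,0,0.003,0]]]'| grep -E "pos|force"
```

```text
time: 28.48
tool_pos: [0.4989, -0.0479, 0.0525]
tool_rot: [-3.142, 0.0, -0.0]
contact_force: [-0.5, -1.2, -0.1]
opening: 0.0044
grip_force: 0.0
tool_pos: [0.4988, -0.0478, 0.0474]
contact_force: [-0.2, 0.4, 0.4]
grip_force: 0.0
tool_pos: [0.4989, -0.0478, 0.0445]
contact_force: [0.5, 0.3, -0.5]
grip_force: 0.0
```

```bash
for i in 1; do :; done; python3 -m jog '[[[-0.9,0,0,0.002,0],[-0.9,0,0,0.004,0],[-0.9,0,0,0.004,0]]]' | grep -E "pos|contact"
python3 -m jog '[[[-0.9,0,0,0.002,0],[-0.9,0,0,0.003,0],[-0.9,0,0,0.003,0]]]'| grep -E "pos|contact"
python3 -m jog '[[[-0.9,0,0,0.002,0],[-0.9,0,0,0.003,0],[-0.9,0,0,0.003,0]]]'| grep -E "pos|contact"
```

```text
tool_pos: [0.4988, -0.0478, 0.0403]
contact_force: [-0.8, -1.0, 0.2]
tool_pos: [0.4989, -0.0478, 0.0375]
contact_force: [0.8, -0.0, -0.3]
tool_pos: [0.4988, -0.0478, 0.0345]
contact_force: [0.3, 0.1, -0.5]
```

```bash
python3 -m jog '[[[-0.9,0,0,0.002,0],[-0.9,0,0,0.003,0],[-0.9,0,0,0.003,0]]]' | grep -E "pos|contact"
python3 -m jog '[[[-0.9,0,0,0.002,0],[-0.9,0,0,0.002,0],[-0.9,0,0,0.002,0]]]'| grep -E "pos|contact"
python3 -m jog '[[[-0.9,0,0,0.002,0],[-0.9,0,0,0.002,0],[-0.9,0,0,0.002,0]]]'| grep -E "pos|contact"
```

```text
tool_pos: [0.4992, -0.0479, 0.0322]
contact_force: [-1.8, 0.4, 6.5]
tool_pos: [0.4993, -0.0479, 0.0321]
contact_force: [-7.4, 0.7, 24.9]
tool_pos: [0.4994, -0.0479, 0.032]
contact_force: [-14.3, 2.7, 43.2]
```

Contact is at TCP z 0.032 over the 0.060 plate, so the real fingertip height is TCP z + 0.028 and I'll use that from here. Next is foot3 at (0.478,0.022).

```bash
python3 -m jog '[[[0.2,0,0,-0.03,0],[0.2,0,0,-0.06,0],[0.2,0,0,-0.085,0],[0.2,-0.01,-0.035,-0.085,0],[0.2,-0.02,-0.07,-0.085,0]]]'
python3 -m jog '[[[0.2,0,0,0,0],[0.2,0,0,0,0],[0.2,0,0,0,0]]]'
python3 -m jog '[[[0.2,0,0,0.03,0],[0.2,0,0,0.055,0],[0.2,0,0,0.063,0],[0.2,0,0,0.063,0],[0.2,0,0,0.063,0]]]'
python3 -m jog '[[[-0.9,0,0,0,0],[-0.9,0,0,0,0],[-0.9,0,0,0,0],[-0.9,0,0,0,0],[-0.9,0,0,0,0]]]' 40
python3 -m jog '[[[-0.9,0,0,0,0],[-0.9,0,0,0,0],[-0.9,0,0,0,0],[-0.9,0,0,0,0],[-0.9,0,0,0,0]]]'
```

```text
time: 30.98
tool_pos: [0.4805, 0.0216, 0.1144]
tool_rot: [3.141, -0.005, -0.004]
contact_force: [-0.5, 0.8, -0.2]
opening: 0.0337
grip_force: 0.0
time: 31.23
tool_pos: [0.4793, 0.022, 0.1127]
tool_rot: [3.141, -0.0, 0.001]
contact_force: [0.2, 0.1, 0.7]
opening: 0.0523
grip_force: 0.0
time: 31.65
tool_pos: [0.4794, 0.0214, 0.0498]
tool_rot: [3.141, 0.001, -0.001]
contact_force: [0.0, -0.2, 0.0]
opening: 0.0553
grip_force: 0.0
time: 32.07
tool_pos: [0.4793, 0.0221, 0.0502]
tool_rot: [3.141, -0.001, -0.0]
contact_force: [0.3, -0.0, -0.1]
opening: 0.0262
grip_force: 0.0
time: 32.48
tool_pos: [0.4791, 0.0222, 0.0499]
tool_rot: [3.142, -0.0, -0.0]
contact_force: [-1.2, 0.4, 4.0]
opening: 0.0156
grip_force: 40.0
```

```bash
python3 -m jog '[[[-0.9,0,0,-0.03,0],[-0.9,0,0,-0.06,0],[-0.9,0,0,-0.09,0],[-0.9,0,0,-0.09,0],[-0.9,0,0,-0.09,0]]]'
python3 -m jog '[[[-0.9,-0.004,-0.03,0,0],[-0.9,-0.008,-0.06,0,0],[-0.9,-0.012,-0.09,0,0],[-0.9,-0.016,-0.12,0,0],[-0.9,-0.0185,-0.14,0,0]]]'
python3 -m jog '[[[-0.9,-0.004,-0.03,0,0],[-0.9,-0.008,-0.06,0,0],[-0.9,-0.012,-0.09,0,0],[-0.9,-0.016,-0.12,0,0],[-0.9,-0.0185,-0.14,0,0]]]'
python3 -m jog '[[[-0.9,-0.004,-0.03,0,0],[-0.9,-0.008,-0.06,0,0],[-0.9,-0.012,-0.09,0,0],[-0.9,-0.016,-0.12,0,0],[-0.9,-0.0185,-0.14,0,0]]]'
python3 -m jog '[[[-0.9,0,0,0,0],[-0.9,0,0,0,0],[-0.9,0,0,0,0]]]'
```

```text
time: 32.9
tool_pos: [0.4798, 0.0221, 0.1407]
tool_rot: [3.141, -0.003, -0.0]
contact_force: [-0.2, -0.9, -2.3]
opening: 0.0158
grip_force: 40.0
time: 33.32
tool_pos: [0.4587, 0.1641, 0.1378]
tool_rot: [3.141, 0.004, 0.001]
contact_force: [1.0, -0.0, -0.6]
opening: 0.016
grip_force: 40.0
time: 33.73
tool_pos: [0.4404, 0.3041, 0.1375]
tool_rot: [3.141, 0.003, 0.001]
contact_force: [-0.9, -0.3, -1.8]
opening: 0.0159
grip_force: 40.0
time: 34.15
tool_pos: [0.4219, 0.444, 0.137]
tool_rot: [3.14, 0.003, 0.001]
contact_force: [-0.9, -0.4, -1.2]
opening: 0.0158
grip_force: 40.0
time: 34.4
tool_pos: [0.423, 0.441, 0.1379]
tool_rot: [3.139, 0.002, -0.0]
contact_force: [0.7, -0.2, -0.7]
opening: 0.0157
grip_force: 40.0
```

```bash
python3 -m jog '[[[-0.9,0,0,0.03,0],[-0.9,0,0,0.06,0],[-0.9,0,0,0.09,0],[-0.9,0,0,0.118,0],[-0.9,0,0,0.118,0]]]'
python3 -m jog '[[[-0.3,0,0,0,0],[-0.3,0,0,0,0],[-0.3,0,0,0,0],[-0.3,0,0,0,0],[-0.3,0,0,0,0]]]'
python3 -m jog '[[[-0.3,0,0,-0.03,0],[-0.3,0,0,-0.06,0],[-0.3,0,0,-0.09,0],[-0.3,0,0,-0.11,0],[-0.3,0,0,-0.11,0]]]'
python3 -m jog '[[[0.2,0.015,0.028,0,0],[0.2,0.03,0.056,0,0],[0.2,0.045,0.084,0,0],[0.2,0.06,0.112,0,0],[0.2,0.075,0.14,0,0]]]'
python3 -m jog '[[[0.2,0.015,0.028,0,0],[0.2,0.03,0.056,0,0],[0.2,0.045,0.084,0,0],[0.2,0.06,0.112,0,0],[0.2,0.075,0.14,0,0]]]'
python3 -m jog '[[[0.2,0.015,0.028,0,0],[0.2,0.03,0.056,0,0],[0.2,0.045,0.084,0,0],[0.2,0.06,0.112,0,0],[0.2,0.075,0.14,0,0]]]'
python3 -m jog '[[[0.2,0,0,0,0],[0.2,0,0,0,0],[0.2,0,0,0,0]]]'
```

```text
time: 34.82
tool_pos: [0.4206, 0.4379, 0.0157]
tool_rot: [3.134, 0.009, -0.002]
contact_force: [-1.6, -1.4, -2.1]
opening: 0.0157
grip_force: 40.0
time: 35.23
tool_pos: [0.4244, 0.4427, 0.0234]
tool_rot: [-3.14, -0.002, -0.0]
contact_force: [-0.4, 0.2, 0.5]
opening: 0.032
grip_force: 0.0
time: 35.65
tool_pos: [0.4259, 0.4442, 0.138]
tool_rot: [-3.135, -0.008, 0.0]
contact_force: [1.0, 0.3, 0.7]
opening: 0.0324
grip_force: 0.0
time: 36.07
tool_pos: [0.4989, 0.3009, 0.1317]
tool_rot: [3.142, -0.0, 0.0]
contact_force: [-0.0, -0.0, 0.7]
opening: 0.0545
grip_force: 0.0
time: 36.48
tool_pos: [0.5739, 0.1607, 0.1317]
tool_rot: [3.142, -0.0, -0.0]
contact_force: [0.5, 0.6, -0.3]
opening: 0.0549
grip_force: 0.0
time: 36.9
tool_pos: [0.6489, 0.0207, 0.1316]
tool_rot: [3.142, 0.0, -0.0]
contact_force: [0.9, -0.1, -0.2]
opening: 0.055
grip_force: 0.0
time: 37.15
tool_pos: [0.648, 0.0225, 0.1313]
tool_rot: [-3.141, 0.001, -0.0]
contact_force: [-0.4, -0.3, 0.8]
opening: 0.055
grip_force: 0.0
```

```bash
python3 -m jog '[[[0.2,0,0.001,0.03,0],[0.2,0,0.001,0.06,0],[0.2,0,0.001,0.0815,0],[0.2,0,0.001,0.0815,0],[-0.9,0,0.001,0.0815,0]]]'|tail -2
python3 -m jog '[[[-0.9,0,0,0,0],[-0.9,0,0,0,0],[-0.9,0,0,0,0],[-0.9,0,0,0,0],[-0.9,0,0,0,0]]]' 40|tail -2
python3 -m jog '[[[-0.9,0,0,0,0],[-0.9,0,0,0,0],[-0.9,0,0,0,0],[-0.9,0,0,0,0],[-0.9,0,0,0,0]]]'
python3 -m jog '[[[-0.9,0,0,-0.03,0],[-0.9,0,0,-0.06,0],[-0.9,0,0,-0.09,0],[-0.9,0,0,-0.09,0],[-0.9,0,0,-0.09,0]]]'|tail -2
python3 -m jog '[[[-0.9,-0.015,-0.026,0,0],[-0.9,-0.03,-0.052,0,0],[-0.9,-0.045,-0.078,0,0],[-0.9,-0.06,-0.104,0,0],[-0.9,-0.075,-0.128,0,0]]]'|tail -2
python3 -m jog '[[[-0.9,-0.015,-0.026,0,0],[-0.9,-0.03,-0.052,0,0],[-0.9,-0.045,-0.078,0,0],[-0.9,-0.06,-0.104,0,0],[-0.9,-0.075,-0.128,0,0]]]'|tail -2
python3 -m jog '[[[-0.9,-0.015,-0.026,0,0],[-0.9,-0.03,-0.052,0,0],[-0.9,-0.045,-0.078,0,0],[-0.9,-0.06,-0.104,0,0],[-0.9,-0.075,-0.128,0,0]]]'|tail -2
python3 -m jog '[[[-0.9,0,0,0,0],[-0.9,0,0,0,0],[-0.9,0,0,0,0]]]'
```

```text
opening: 0.0517
grip_force: 0.0
opening: 0.0199
grip_force: 0.0
time: 38.4
tool_pos: [0.6488, 0.0211, 0.0509]
tool_rot: [3.141, -0.001, -0.0]
contact_force: [-0.9, 1.4, 4.9]
opening: 0.016
grip_force: 39.7
opening: 0.0159
grip_force: 39.7
opening: 0.0157
grip_force: 39.7
opening: 0.0159
grip_force: 39.7
opening: 0.0156
grip_force: 39.7
time: 40.32
tool_pos: [0.4232, 0.4043, 0.1388]
tool_rot: [3.14, 0.002, 0.0]
contact_force: [0.4, -0.2, -1.1]
opening: 0.0156
grip_force: 39.7
```

```bash
python3 -m jog '[[[-0.9,0,0.003,0.03,0],[-0.9,0,0.003,0.06,0],[-0.9,0,0.003,0.09,0],[-0.9,0,0.003,0.104,0],[-0.9,0,0.003,0.104,0]]]'
python3 -m jog '[[[-0.3,0,0,0,0],[-0.3,0,0,0,0],[-0.3,0,0,0,0],[-0.3,0,0,0,0],[-0.3,0,0,0,0]]]'
python3 -m jog '[[[-0.3,0,0,-0.03,0],[-0.3,0,0,-0.06,0],[-0.3,0,0,-0.09,0],[-0.3,0,0,-0.095,0],[-0.3,0,0,-0.095,0]]]'
python3 -m jog '[[[0.2,0.012,0.026,0,0],[0.2,0.023,0.052,0,0],[0.2,0.034,0.078,0,0],[0.2,0.045,0.104,0,0],[0.2,0.056,0.128,0,0]]]'|tail -1
python3 -m jog '[[[0.2,0.012,0.026,0,0],[0.2,0.023,0.052,0,0],[0.2,0.034,0.078,0,0],[0.2,0.045,0.104,0,0],[0.2,0.056,0.128,0,0]]]'|tail -1
python3 -m jog '[[[0.2,0.012,0.026,0,0],[0.2,0.023,0.052,0,0],[0.2,0.034,0.078,0,0],[0.2,0.045,0.104,0,0],[0.2,0.056,0.128,0,0]]]'|tail -1
python3 -m jog '[[[0.2,0.012,0.026,0,0],[0.2,0.023,0.052,0,0],[0.2,0.034,0.078,0,0],[0.2,0.045,0.104,0,0],[0.2,0.056,0.126,0,0]]]'|tail -1
python3 -m jog '[[[0.2,0,0,0,0],[0.2,0,0,0,0],[0.2,0,0,0,0]]]'
```

```text
time: 40.73
tool_pos: [0.422, 0.3989, 0.0319]
tool_rot: [3.136, 0.007, -0.002]
contact_force: [0.1, -0.7, -1.8]
opening: 0.0161
grip_force: 39.7
time: 41.15
tool_pos: [0.4243, 0.4025, 0.0374]
tool_rot: [-3.14, -0.002, -0.0]
contact_force: [1.0, -0.7, 0.2]
opening: 0.032
grip_force: 0.0
time: 41.57
tool_pos: [0.4249, 0.4032, 0.1343]
tool_rot: [-3.138, -0.005, 0.0]
contact_force: [-0.1, -0.1, -1.5]
opening: 0.032
grip_force: 0.0
grip_force: 0.0
grip_force: 0.0
grip_force: 0.0
grip_force: 0.0
time: 43.48
tool_pos: [0.6466, -0.1071, 0.1298]
tool_rot: [-3.141, 0.002, -0.0]
contact_force: [0.2, -0.1, -0.5]
opening: 0.055
grip_force: 0.0
```

```bash
python3 -m jog '[[[0.2,0.001,0.001,0.03,0],[0.2,0.001,0.001,0.06,0],[0.2,0.001,0.001,0.0795,0],[0.2,0.001,0.001,0.0795,0],[-0.9,0.001,0.001,0.0795,0]]]'|tail -2
python3 -m jog '[[[-0.9,0,0,0,0],[-0.9,0,0,0,0],[-0.9,0,0,0,0],[-0.9,0,0,0,0],[-0.9,0,0,0,0]]]' 40|tail -2
python3 -m jog '[[[-0.9,0,0,0,0],[-0.9,0,0,0,0],[-0.9,0,0,0,0],[-0.9,0,0,0,0],[-0.9,0,0,0,0]]]'
python3 -m jog '[[[-0.9,0,0,-0.03,0],[-0.9,0,0,-0.06,0],[-0.9,0,0,-0.09,0],[-0.9,0,0,-0.09,0],[-0.9,0,0,-0.09,0]]]'|tail -2
python3 -m jog '[[[-0.9,-0.012,-0.024,0,0],[-0.9,-0.023,-0.048,0,0],[-0.9,-0.034,-0.072,0,0],[-0.9,-0.045,-0.096,0,0],[-0.9,-0.056,-0.118,0,0]]]'|tail -2
python3 -m jog '[[[-0.9,-0.012,-0.024,0,0],[-0.9,-0.023,-0.048,0,0],[-0.9,-0.034,-0.072,0,0],[-0.9,-0.045,-0.096,0,0],[-0.9,-0.056,-0.118,0,0]]]'|tail -2
python3 -m jog '[[[-0.9,-0.012,-0.024,0,0],[-0.9,-0.023,-0.048,0,0],[-0.9,-0.034,-0.072,0,0],[-0.9,-0.045,-0.096,0,0],[-0.9,-0.056,-0.118,0,0]]]'|tail -2
python3 -m jog '[[[-0.9,-0.012,-0.024,0,0],[-0.9,-0.023,-0.048,0,0],[-0.9,-0.034,-0.072,0,0],[-0.9,-0.045,-0.096,0,0],[-0.9,-0.056,-0.118,0,0]]]'|tail -2
python3 -m jog '[[[-0.9,0,0,0,0],[-0.9,0,0,0,0],[-0.9,0,0,0,0]]]'
```

```text
opening: 0.0517
grip_force: 0.0
opening: 0.0197
grip_force: 0.0
time: 44.73
tool_pos: [0.6488, -0.109, 0.0524]
tool_rot: [3.141, -0.001, -0.0]
contact_force: [-1.5, 0.5, 5.5]
opening: 0.0159
grip_force: 39.8
opening: 0.0156
grip_force: 39.8
opening: 0.0156
grip_force: 39.8
opening: 0.0156
grip_force: 39.8
opening: 0.0155
grip_force: 39.8
opening: 0.016
grip_force: 39.8
time: 47.07
tool_pos: [0.4241, 0.3624, 0.1403]
tool_rot: [3.14, 0.002, 0.0]
contact_force: [0.1, -0.1, -1.5]
opening: 0.0158
grip_force: 39.8
```

```bash
python3 -m jog '[[[-0.9,0,-0.003,0.03,0],[-0.9,0,-0.003,0.06,0],[-0.9,0,-0.003,0.09,0],[-0.9,0,-0.003,0.103,0],[-0.9,0,-0.003,0.103,0]]]'
python3 -m jog '[[[-0.4,0,0,0,0],[-0.4,0,0,0,0],[-0.4,0,0,0,0],[-0.4,0,0,0,0],[-0.4,0,0,0,0]]]'
python3 -m jog '[[[-0.4,0,0,-0.03,0],[-0.4,0,0,-0.06,0],[-0.4,0,0,-0.09,0],[-0.4,0,0,-0.12,0],[-0.4,0,0,-0.12,0]]]'
python3 -m jog '[[[0.4,0.01,0.038,0,0],[0.4,0.02,0.076,0,0],[0.4,0.03,0.114,0,0],[0.4,0.04,0.15,0,0],[0.4,0.05,0.185,0,0]]]'|tail -1
python3 -m jog '[[[0.4,0.01,0.038,0,0],[0.4,0.02,0.076,0,0],[0.4,0.03,0.114,0,0],[0.4,0.04,0.15,0,0],[0.4,0.05,0.185,0,0]]]'|tail -1
python3 -m jog '[[[0.4,0.01,0.038,0,0],[0.4,0.02,0.076,0,0],[0.4,0.03,0.114,0,0],[0.4,0.04,0.15,0,0],[0.4,0.05,0.185,0,0]]]'|tail -1
python3 -m jog '[[[0.4,0.005,0.025,0,0],[0.4,0.01,0.05,0,0],[0.4,0.02,0.075,0,0],[0.4,0.03,0.1,0,0],[0.4,0.042,0.104,0,0]]]'|tail -1
python3 -m jog '[[[0.4,0,0,0,0],[0.4,0,0,0,0],[0.4,0,0,0,0]]]'
python3 - <<'E'
from h import *
c,w=snap("wrist","pics/w8.png"); a=snap("top","pics/top4.png")[1]
h=np.hstack([cv2.resize(w,(480,360)),cv2.resize(a[250:345,105:190],(320,360),interpolation=2)])
cv2.imwrite("pics/q2.png",h)
hsv=cv2.cvtColor(w,cv2.COLOR_BGR2HSV); m=((hsv[...,0]<30)&(hsv[...,0]>8)&(hsv[...,1]>60)&(hsv[...,2]>80)).astype(np.uint8); m[285:]=0
n,l,st,ce=cv2.connectedComponentsWithStats(m)
for i in range(1,n):
    if st[i,4]>300:
        r=cv2.minAreaRect(np.argwhere(l==i)[:,::-1].astype(np.float32)); bx=cv2.boxPoints(r); print(st[i],np.round(bx).tolist(),ray(c,bx,.064)[:,:2].round(4).tolist())
E
```

```text
time: 47.48
tool_pos: [0.4228, 0.3633, 0.0347]
tool_rot: [3.137, 0.007, -0.002]
contact_force: [-0.9, -0.4, -1.4]
opening: 0.0156
grip_force: 39.8
time: 47.9
tool_pos: [0.4252, 0.3665, 0.0398]
tool_rot: [-3.14, -0.002, -0.0]
contact_force: [0.5, 0.1, 0.2]
opening: 0.0277
grip_force: 0.0
time: 48.32
tool_pos: [0.4275, 0.3682, 0.1657]
tool_rot: [-3.135, -0.01, 0.0]
contact_force: [0.6, 0.2, 1.2]
opening: 0.0278
grip_force: 0.0
grip_force: 0.0
grip_force: 0.0
grip_force: 0.0
grip_force: 0.0
time: 50.23
tool_pos: [0.616, -0.292, 0.1586]
tool_rot: [-3.141, 0.001, 0.0]
contact_force: [-0.1, 0.6, 0.7]
opening: 0.0641
grip_force: 0.0
[ 533    3  107  134 7198] [[533.0, 3.0], [639.0, 3.0], [639.0, 136.0], [533.0, 136.0]] [[0.7529, -0.4127], [0.7529, -0.475], [0.6768, -0.4898], [0.6768, -0.4225]]
[ 303  142   49  143 2100] [[303.0, 284.0], [315.0, 141.0], [351.0, 144.0], [339.0, 287.0]] [[0.5763, -0.2747], [0.6738, -0.2838], [0.6719, -0.3072], [0.574, -0.3004]]
```

View pics/q2.png

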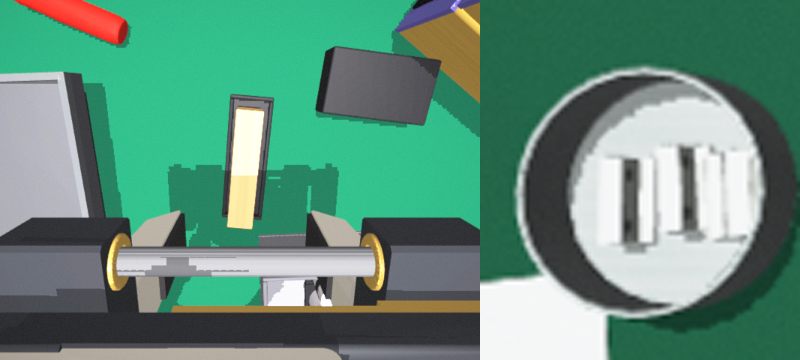

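All three feet are in the pot. The scraper's top runs from about (0.673,-0.2955) towards (0.575,-0.2876), so its centre is (0.618,-0.2905) and its yaw -0.09. Grasping it now.

```bash
python3 -m jog '[[[0.4,0.002,-0.0015,0,0.05],[0.4,0.002,-0.0015,0,0.09],[0.4,0.002,-0.0015,0,0.09],[0.4,0.002,-0.0015,0,0.09]]]'
python3 -m jog '[[[0.4,0,0,0.03,0],[0.4,0,0,0.06,0],[0.4,0,0,0.09,0],[0.4,0,0,0.12,0],[0.4,0,0,0.15,0]]]'
python3 -m jog '[[[0.4,0,0,0.003,0],[0.4,0,0,0.003,0],[0.4,0,0,0.003,0]]]'
python3 -m jog '[[[-0.8,0,0,0,0],[-0.8,0,0,0,0],[-0.8,0,0,0,0],[-0.8,0,0,0,0],[-0.8,0,0,0,0]]]' 50
python3 -m jog '[[[-0.8,0,0,0,0],[-0.8,0,0,0,0],[-0.8,0,0,0,0],[-0.8,0,0,0,0],[-0.8,0,0,0,0]]]'
```

```text
time: 50.67
tool_pos: [0.6183, -0.2908, 0.1591]
tool_rot: [3.141, -0.0, -0.088]
contact_force: [0.2, -0.5, -0.3]
opening: 0.0643
grip_force: 0.0
time: 51.08
tool_pos: [0.6184, -0.2911, 0.0078]
tool_rot: [3.141, -0.001, -0.089]
contact_force: [0.9, -0.6, 0.3]
opening: 0.0644
grip_force: 0.0
time: 51.33
tool_pos: [0.6194, -0.2918, 0.0074]
tool_rot: [3.141, -0.002, -0.09]
contact_force: [0.8, -1.0, -0.2]
opening: 0.0644
grip_force: 0.0
time: 51.75
tool_pos: [0.6187, -0.2916, 0.0065]
tool_rot: [3.141, -0.001, -0.09]
contact_force: [0.3, 0.2, 0.3]
opening: 0.0358
grip_force: 0.0
time: 52.17
tool_pos: [0.6185, -0.2914, 0.0059]
tool_rot: [3.142, -0.0, -0.09]
contact_force: [-1.0, 0.8, 2.0]
opening: 0.0239
grip_force: 50.0
```

```bash
python3 -m jog '[[[-0.8,0,0,-0.03,0],[-0.8,0,0,-0.06,0],[-0.8,0,0,-0.09,0],[-0.8,0,0,-0.12,0],[-0.8,0,0,-0.124,0]]]'
python3 - <<'E'
from h import *
c,im=snap("top","pics/top5.png"); g=cv2.cvtColor(im,cv2.COLOR_BGR2GRAY)
for nm in("top3","top5"):
    g=cv2.cvtColor(cv2.imread(f"pics/{nm}.png"),cv2.COLOR_BGR2GRAY); m=np.zeros_like(g); m[200:300,258:358]=255
    n,l,st,ce=cv2.connectedComponentsWithStats(((g>205)&(m>0)).astype(np.uint8))
    for i in range(1,n):
        if st[i,4]>40: print(nm,st[i],ray(c,ce[i],.072)[0,:2].round(3))
# plate/trough edges along some rows
g=cv2.cvtColor(cv2.imread("pics/top3.png"),cv2.COLOR_BGR2GRAY).astype(int)
for row in(215,265,290): print(row,g[row,215:265:2].tolist())
for col in(310,330): print(col,[ (r,int(g[r,col])) for r in range(196,208)],[ (r,int(g[r,col])) for r in range(290,304)])
print(ray(c,[(254,215),(255,290)],.06)[:,:2].round(3))
E
```

```text
time: 52.58
tool_pos: [0.621, -0.2928, 0.136]
tool_rot: [3.137, -0.009, -0.09]
contact_force: [0.8, -0.7, -0.7]
opening: 0.0239
grip_force: 50.0
top3 [289 202  15  25 293] [0.651 0.023]
top3 [338 202  14  25 307] [ 0.651 -0.108]
top3 [265 211  13  17 144] [0.637 0.088]
top3 [280 246  11  17 139] [0.543 0.05 ]
top3 [288 268  16  24 299] [0.475 0.024]
top3 [263 273  15  17 149] [0.472 0.089]
top5 [265 211  12  17 139] [0.637 0.088]
top5 [280 246  11  16 132] [0.543 0.05 ]
top5 [264 273  14  17 145] [0.473 0.089]
215 [88, 89, 89, 211, 61, 228, 245, 245, 245, 243, 244, 245, 246, 245, 245, 245, 246, 248, 246, 161, 149, 151, 150, 149, 151]
265 [87, 88, 87, 232, 84, 121, 247, 248, 247, 248, 248, 247, 249, 248, 248, 248, 247, 248, 248, 232, 153, 152, 152, 152, 155]
290 [87, 88, 89, 190, 141, 95, 246, 247, 245, 247, 246, 245, 247, 247, 247, 245, 246, 246, 248, 246, 151, 151, 151, 154, 153]
310 [(196, 94), (197, 121), (198, 133), (199, 102), (200, 91), (201, 153), (202, 153), (203, 155), (204, 152), (205, 154), (206, 153), (207, 154)] [(290, 158), (291, 160), (292, 159), (293, 158), (294, 158), (295, 157), (296, 154), (297, 142), (298, 130), (299, 69), (300, 52), (301, 53), (302, 54), (303, 62)]
330 [(196, 112), (197, 134), (198, 110), (199, 87), (200, 152), (201, 151), (202, 153), (203, 154), (204, 152), (205, 153), (206, 153), (207, 152)] [(290, 157), (291, 158), (292, 159), (293, 157), (294, 158), (295, 157), (296, 146), (297, 131), (298, 87), (299, 52), (300, 52), (301, 52), (302, 61), (303, 88)]
[[0.651 0.136]
 [0.45  0.131]]
```

```bash
python3 -m jog '[[[-0.8,0,0,0,-0.06],[-0.8,0,0,0,-0.12],[-0.8,0,0,0,-0.12],[-0.8,0,0,0,-0.12]]]'
python3 -m jog '[[[-0.8,0.002,-0.032,0,0],[-0.8,0.004,-0.064,0,0],[-0.8,0.006,-0.096,0,0],[-0.8,0.008,-0.128,0,0],[-0.8,0.0105,-0.16,0,0]]]'
python3 -m jog '[[[-0.8,0.002,-0.032,0,0],[-0.8,0.004,-0.064,0,0],[-0.8,0.006,-0.096,0,0],[-0.8,0.008,-0.128,0,0],[-0.8,0.0105,-0.16,0,0]]]'
python3 -m jog '[[[-0.8,0,0,0,0],[-0.8,0,0,0,0],[-0.8,0,0,0,0]]]'
```

```text
time: 52.97
tool_pos: [0.6178, -0.291, 0.1278]
tool_rot: [-3.14, 0.002, 0.028]
contact_force: [1.2, 0.2, -2.1]
opening: 0.0237
grip_force: 50.0
time: 53.38
tool_pos: [0.6236, -0.1297, 0.1286]
tool_rot: [-3.141, 0.001, 0.027]
contact_force: [0.8, 0.5, -1.1]
opening: 0.0237
grip_force: 50.0
time: 53.8
tool_pos: [0.6293, 0.0307, 0.1287]
tool_rot: [-3.142, 0.001, 0.028]
contact_force: [0.1, 0.2, -1.8]
opening: 0.0238
grip_force: 50.0
time: 54.05
tool_pos: [0.6297, 0.0288, 0.129]
tool_rot: [3.141, 0.001, 0.029]
contact_force: [0.0, -0.1, -1.8]
opening: 0.0234
grip_force: 50.0
```

```bash
python3 -m jog '[[[-0.8,0,0,0.025,0],[-0.8,0,0,0.045,0],[-0.8,0,0,0.058,0],[-0.8,0,0,0.062,0],[-0.8,0,0,0.062,0]]]'
python3 -m jog '[[[-0.8,0,0,0.002,0],[-0.8,0,0,0.0035,0],[-0.8,0,0,0.0035,0],[-0.8,0,0,0.0035,0]]]'
```

```text
time: 54.47
tool_pos: [0.6291, 0.0277, 0.0663]
tool_rot: [-3.142, 0.003, 0.028]
contact_force: [0.7, -0.5, -1.0]
opening: 0.0235
grip_force: 50.0
time: 54.8
tool_pos: [0.6303, 0.029, 0.065]
tool_rot: [3.141, -0.001, 0.03]
contact_force: [-0.6, 0.5, -2.0]
opening: 0.0239
grip_force: 50.0
```

```bash
python3 -m jog '[[[-0.8,0,0,0.0015,0],[-0.8,0,-0.01,0.002,0],[-0.8,0,-0.02,0.002,0],[-0.8,0,-0.03,0.002,0],[-0.8,0,-0.04,0.002,0]]]'
python3 -m jog '[[[-0.8,0,-0.01,0,0],[-0.8,0,-0.02,0,0],[-0.8,0,-0.03,0,0],[-0.8,0,-0.04,0,0],[-0.8,0,-0.05,0,0]]]'
python3 -m jog '[[[-0.8,0,-0.01,0,0],[-0.8,0,-0.02,0,0],[-0.8,0,-0.03,0,0],[-0.8,0,-0.038,0,0],[-0.8,0,-0.038,0,0]]]'
python3 -m jog '[[[-0.8,0,0,-0.03,0],[-0.8,0,0,-0.06,0],[-0.8,0,0.03,-0.06,0],[-0.8,0,0.06,-0.06,0],[-0.8,0,0.09,-0.06,0]]]'
python3 - <<'E'
from h import *
c,im=snap("scene","pics/s5.png"); c,im=snap("top","pics/top6.png"); g=cv2.cvtColor(im,cv2.COLOR_BGR2GRAY)
m=np.zeros_like(g); m[200:300,258:358]=255
n,l,st,ce=cv2.connectedComponentsWithStats(((g>205)&(m>0)).astype(np.uint8))
for i in range(1,n):
    if st[i,4]>40: print(st[i],ray(c,ce[i],.072)[0,:2].round(3))
E
```

```text
time: 55.22
tool_pos: [0.6287, 0.0707, 0.0623]
tool_rot: [-3.141, -0.0, 0.03]
contact_force: [-0.2, -0.7, -1.0]
opening: 0.0235
grip_force: 50.0
time: 55.63
tool_pos: [0.6272, 0.1202, 0.0622]
tool_rot: [3.142, -0.0, 0.03]
contact_force: [-0.1, -0.0, -0.9]
opening: 0.0237
grip_force: 50.0
time: 56.05
tool_pos: [0.6259, 0.159, 0.0622]
tool_rot: [-3.141, -0.0, 0.031]
contact_force: [-0.1, -0.5, -1.3]
opening: 0.0237
grip_force: 50.0
time: 56.47
tool_pos: [0.629, 0.0662, 0.123]
tool_rot: [3.141, -0.001, 0.031]
contact_force: [-0.1, -0.2, -1.7]
opening: 0.0234
grip_force: 50.0
[279 254   7  15  96] [0.525 0.059]
```

```bash
python3 -m jog '[[[-0.8,-0.02,0.02,0,0],[-0.8,-0.042,0.038,0,0],[-0.8,-0.063,0.057,0,0],[-0.8,-0.0834,0.0766,0,0],[-0.8,-0.0834,0.0766,0,0]]]'
python3 -m jog '[[[-0.8,0,0,0.02,0],[-0.8,0,0,0.04,0],[-0.8,0,0,0.053,0],[-0.8,0,0,0.055,0],[-0.8,0,0,0.055,0]]]'
python3 -c "
from h import *
im=snap('top','pics/top7.png')"; python3 -m jog '[[[-0.8,0,0,0,0],[-0.8,0,0,0,0]]]'
```

```text
time: 56.98
tool_pos: [0.5444, -0.0144, 0.1221]
tool_rot: [3.141, 0.003, 0.027]
contact_force: [0.5, 0.2, -0.8]
opening: 0.0232
grip_force: 50.0
time: 57.4
tool_pos: [0.5475, -0.0115, 0.0666]
tool_rot: [-3.141, 0.002, 0.03]
contact_force: [-0.1, 0.2, -1.4]
opening: 0.0238
grip_force: 50.0
time: 57.62
tool_pos: [0.5486, -0.0119, 0.0683]
tool_rot: [3.141, -0.002, 0.03]
contact_force: [-0.7, 0.3, -2.5]
opening: 0.0238
grip_force: 50.0
```

```bash
python3 -m jog '[[[-0.8,0,0,0.003,0],[-0.8,0,0,0.006,0],[-0.8,0,-0.012,0.006,0],[-0.8,0,-0.024,0.006,0],[-0.8,0,-0.036,0.006,0]]]'
python3 -m jog '[[[-0.8,0,-0.01,0,0],[-0.8,0,-0.02,0,0],[-0.8,0,-0.03,0,0],[-0.8,0,-0.04,0,0],[-0.8,0,-0.05,0,0]]]'
python3 -m jog '[[[-0.8,0,-0.01,0,0],[-0.8,0,-0.02,0,0],[-0.8,0,-0.03,0,0],[-0.8,0,-0.04,0,0],[-0.8,0,-0.05,0,0]]]'
python3 -m jog '[[[-0.8,0,-0.01,0,0],[-0.8,0,-0.02,0,0],[-0.8,0,-0.03,0,0],[-0.8,0,-0.036,0,0],[-0.8,0,-0.036,0,0]]]'
python3 -m jog '[[[-0.8,0,0,-0.03,0],[-0.8,0,0,-0.06,0],[-0.8,-0.015,0.03,-0.06,0],[-0.8,-0.03,0.06,-0.06,0],[-0.8,-0.045,0.09,-0.06,0]]]'
python3 -m jog '[[[-0.8,-0.014,0.03,0,0],[-0.8,-0.014,0.04,0,0],[-0.8,-0.014,0.06,0,0],[-0.8,-0.014,0.06,0,0]]]'
```

```text
time: 58.03
tool_pos: [0.5471, 0.0244, 0.0618]
tool_rot: [3.141, -0.001, 0.029]
contact_force: [0.5, -3.0, 3.1]
opening: 0.0238
grip_force: 50.0
time: 58.45
tool_pos: [0.5456, 0.0748, 0.0618]
tool_rot: [3.141, -0.001, 0.031]
contact_force: [0.4, -3.7, 5.5]
opening: 0.0238
grip_force: 50.0
time: 58.87
tool_pos: [0.5439, 0.1248, 0.0617]
tool_rot: [3.141, -0.001, 0.031]
contact_force: [-0.3, -4.8, 6.2]
opening: 0.0237
grip_force: 50.0
time: 59.28
tool_pos: [0.5416, 0.1619, 0.0605]
tool_rot: [-3.141, 0.002, 0.032]
contact_force: [-0.6, -0.4, -1.4]
opening: 0.0233
grip_force: 50.0
time: 59.7
tool_pos: [0.4993, 0.0682, 0.1211]
tool_rot: [-3.141, 0.0, 0.031]
contact_force: [0.4, -1.5, -1.3]
opening: 0.0238
grip_force: 50.0
time: 60.03
tool_pos: [0.4882, 0.0059, 0.1211]
tool_rot: [3.141, 0.0, 0.027]
contact_force: [1.3, -0.6, -1.7]
opening: 0.0238
grip_force: 50.0
```

```bash
python3 -m jog '[[[-0.8,0.003,0,0.02,0],[-0.8,0.003,0,0.04,0],[-0.8,0.003,0,0.055,0],[-0.8,0.003,0,0.0585,0],[-0.8,0.003,0,0.0585,0]]]'
python3 -m jog '[[[-0.8,0,-0.01,0,0],[-0.8,0,-0.02,0,0],[-0.8,0,-0.03,0,0],[-0.8,0,-0.04,0,0],[-0.8,0,-0.05,0,0]]]'
python3 -m jog '[[[-0.8,0,-0.01,0,0],[-0.8,0,-0.02,0,0],[-0.8,0,-0.03,0,0],[-0.8,0,-0.04,0,0],[-0.8,0,-0.05,0,0]]]'
python3 -m jog '[[[-0.8,0,-0.01,0,0],[-0.8,0,-0.02,0,0],[-0.8,0,-0.03,0,0],[-0.8,0,-0.04,0,0],[-0.8,0,-0.053,0,0]]]'
python3 -m jog '[[[-0.8,0,0,-0.03,0],[-0.8,0,0,-0.06,0],[-0.8,0.01,0.03,-0.06,0],[-0.8,0.02,0.06,-0.06,0],[-0.8,0.03,0.09,-0.06,0]]]'
python3 -m jog '[[[-0.8,0.014,0.03,0,0],[-0.8,0.024,0.06,0,0],[-0.8,0.03,0.1,0,0],[-0.8,0.03,0.14,0,0],[-0.8,0.03,0.18,0,0]]]'
python3 -m jog '[[[-0.8,0.014,0.03,0,0],[-0.8,0.028,0.06,0,0],[-0.8,0.042,0.09,0,0],[-0.8,0.056,0.12,0,0],[-0.8,0.06,0.15,0,0]]]'
python3 -m jog '[[[-0.8,0,0,0,0],[-0.8,0,0,0,0],[-0.8,0,0,0,0]]]'
cat > chk.py <<'E'
import sys; from h import *
c,im=snap("top",f"pics/{sys.argv[1]}.png"); d=snap("scene",f"pics/{sys.argv[1]}s.png")
g=cv2.cvtColor(im,cv2.COLOR_BGR2GRAY); g0=cv2.cvtColor(cv2.imread("pics/top3.png"),cv2.COLOR_BGR2GRAY)
m=np.zeros_like(g); m[200:298,259:356]=255
n,l,st,ce=cv2.connectedComponentsWithStats(((g>205)&(m>0)).astype(np.uint8))
for i in range(1,n):
    if st[i,4]>12: print("plate",st[i],ray(c,ce[i],.072)[0,:2].round(3))
x=cv2.absdiff(g,g0); m[:]=0; m[198:305,212:259]=255
n,l,st,ce=cv2.connectedComponentsWithStats(((x>12)&(m>0)).astype(np.uint8))
for i in range(1,n):
    if st[i,4]>8: print("trough",st[i],ray(c,ce[i],.02)[0,:2].round(3))
E
python3 chk.py a1
```

```text
time: 60.45
tool_pos: [0.4906, 0.0091, 0.0622]
tool_rot: [-3.141, 0.002, 0.03]
contact_force: [-0.4, 0.4, -1.0]
opening: 0.0236
grip_force: 50.0
time: 60.87
tool_pos: [0.4895, 0.0599, 0.0628]
tool_rot: [-3.142, -0.0, 0.031]
contact_force: [0.1, 0.2, -1.9]
opening: 0.0235
grip_force: 50.0
time: 61.28
tool_pos: [0.4881, 0.1093, 0.0627]
tool_rot: [3.141, -0.0, 0.03]
contact_force: [-0.4, -0.0, -0.4]
opening: 0.0238
grip_force: 50.0
time: 61.7
tool_pos: [0.4865, 0.162, 0.0627]
tool_rot: [3.141, 0.0, 0.029]
contact_force: [0.2, -0.7, -1.7]
opening: 0.0238
grip_force: 50.0
time: 62.12
tool_pos: [0.5198, 0.0721, 0.1235]
tool_rot: [3.141, -0.002, 0.032]
contact_force: [-0.2, 0.5, -2.0]
opening: 0.0241
grip_force: 50.0
time: 62.53
tool_pos: [0.5548, -0.1081, 0.1226]
tool_rot: [3.142, 0.0, 0.03]
contact_force: [0.4, 0.8, -1.6]
opening: 0.024
grip_force: 50.0
time: 62.95
tool_pos: [0.6207, -0.2559, 0.1223]
tool_rot: [3.142, -0.001, 0.03]
contact_force: [0.2, -0.4, -2.0]
opening: 0.0238
grip_force: 50.0
time: 63.2
tool_pos: [0.6188, -0.254, 0.1221]
tool_rot: [-3.141, 0.001, 0.03]
contact_force: [-0.2, 0.0, -1.4]
opening: 0.0235
grip_force: 50.0
trough [220 201  15   3  22] [0.694 0.213]
trough [220 204   3  42  77] [0.63  0.234]
trough [248 204  11 101 344] [0.538 0.138]
trough [224 206  26  13  71] [0.672 0.188]
trough [255 206   4   7  14] [0.676 0.134]
trough [212 215   2   8   9] [0.648 0.258]
trough [227 220  16   8  41] [0.634 0.191]
trough [225 233   1  16  16] [0.587 0.221]
trough [236 242  11  19  55] [0.556 0.175]
trough [222 245   1  11  11] [0.561 0.229]
trough [220 257   9  46  85] [0.464 0.226]
trough [232 285  12  16  47] [0.442 0.181]
```

```bash
python3 - <<'E'
from h import *
g=cv2.cvtColor(cv2.imread("pics/a1.png"),cv2.COLOR_BGR2GRAY).astype(int); g0=cv2.cvtColor(cv2.imread("pics/top3.png"),cv2.COLOR_BGR2GRAY).astype(int)
for r in(210,225,250,275,290): print(r,g[r,244:264].tolist(),g0[r,244:264].tolist())
c=cam("top"); e=cv2.Canny(cv2.GaussianBlur(g.astype(np.uint8),(3,3),0),8,20)
for r in range(204,302,2): print(r,''.join('#' if v else '.' for v in e[r,220:262]))
E
```

```text
210 [236, 237, 238, 238, 238, 240, 240, 238, 188, 136, 138, 138, 136, 137, 135, 134, 137, 137, 138, 135] [244, 244, 245, 245, 246, 247, 247, 246, 204, 148, 148, 148, 149, 147, 150, 148, 148, 148, 150, 150]
225 [238, 239, 240, 241, 241, 243, 243, 241, 220, 162, 138, 140, 138, 139, 137, 138, 138, 139, 139, 138] [245, 246, 247, 247, 247, 248, 249, 248, 232, 176, 149, 152, 150, 150, 151, 151, 149, 151, 152, 152]
250 [239, 241, 241, 241, 240, 242, 243, 243, 240, 191, 140, 139, 139, 140, 140, 142, 140, 143, 139, 140] [247, 247, 248, 248, 247, 247, 248, 248, 247, 208, 151, 151, 151, 153, 152, 153, 150, 152, 153, 153]
275 [241, 241, 240, 241, 242, 242, 242, 244, 241, 220, 167, 139, 139, 140, 140, 139, 140, 141, 141, 142] [247, 247, 247, 248, 248, 248, 248, 249, 248, 232, 179, 152, 155, 152, 154, 153, 153, 154, 152, 153]
290 [239, 238, 239, 239, 241, 240, 240, 241, 240, 239, 192, 139, 138, 138, 140, 138, 141, 140, 141, 140] [246, 245, 247, 246, 247, 246, 247, 248, 247, 246, 208, 151, 151, 151, 151, 151, 153, 154, 154, 153]
204 ..#########......................#........
206 ..#.............##.
[... 1532 characters left out ...]
#..#.#............................#.......
274 #..#.#............................#.......
276 #..#.#............................#.......
278 #..#.#............................#.......
280 #..#.#............................#.......
282 #..#..#...........................#.......
284 #..#..#...........................#.......
286 #..#..#.......#.##.##.#...........#.......
288 #..#..#.....##.......#.#..........#.......
290 #..#..#..###........##.#..........#.......
292 #..#..#..........##...#...........#.......
294 #..#..#..........#.#..............#......#
296 #..#..#..........##.#.............#....##.
298 #..#..#....#..##...##...............##...#
300 .#.###............................#...##..
```

The plate is clear and three chip outlines lie in the trough, away from the plate edge. Next I'll dock the scraper at the pose it was taken from.

```bash
python3 -m jog '[[[-0.8,-0.001,0.02,0,0.05],[-0.8,-0.0015,0.0375,0,0.1],[-0.8,-0.0015,0.0375,0,0.12],[-0.8,-0.0015,0.0375,0,0.12],[-0.8,-0.0015,0.0375,0,0.12]]]'
python3 -m jog '[[[-0.8,0,0,0.03,0],[-0.8,0,0,0.06,0],[-0.8,0,0,0.085,0],[-0.8,0,0,0.09,0],[-0.8,0,0,0.09,0]]]'
python3 -m jog '[[[-0.8,0,0,0,0],[-0.8,0,0,0,0],[-0.8,0,0,0,0],[-0.8,0,0,0,0]]]'
```

```text
time: 63.72
tool_pos: [0.6187, -0.2911, 0.1229]
tool_rot: [-3.141, 0.0, -0.088]
contact_force: [-0.1, -0.8, -2.0]
opening: 0.0237
grip_force: 50.0
time: 64.13
tool_pos: [0.6176, -0.2906, 0.0309]
tool_rot: [-3.139, 0.004, -0.088]
contact_force: [-0.1, 0.4, -0.6]
opening: 0.0238
grip_force: 50.0
time: 64.47
tool_pos: [0.6194, -0.2929, 0.0345]
tool_rot: [3.14, -0.003, -0.09]
contact_force: [-0.3, 0.1, -2.1]
opening: 0.0235
grip_force: 50.0
```

```bash
python3 -m jog '[[[-0.8,-0.001,-0.001,0.006,0],[-0.8,-0.001,-0.001,0.012,0],[-0.8,-0.001,-0.001,0.018,0],[-0.8,-0.001,-0.001,0.024,0],[-0.8,-0.001,-0.001,0.027,0]]]'
python3 -m jog '[[[-0.8,0,0,0,0],[-0.8,0,0,0,0],[-0.8,0,0,0.001,0]]]'
```

```text
time: 64.88
tool_pos: [0.6173, -0.2912, 0.0057]
tool_rot: [-3.141, 0.001, -0.09]
contact_force: [-9.0, 4.4, 22.0]
opening: 0.0235
grip_force: 50.0
time: 65.13
tool_pos: [0.6175, -0.2913, 0.0057]
tool_rot: [-3.142, 0.0, -0.09]
contact_force: [-7.3, 3.0, 15.7]
opening: 0.0237
grip_force: 50.0
```

```bash
python3 -m jog '[[[0.4,0,0,0,0],[0.4,0,0,0,0],[0.4,0,0,0,0],[0.4,0,0,0,0],[0.4,0,0,0,0]]]'
python3 -m jog '[[[0.4,0,0,0,0],[0.4,0,0,0,0],[0.4,0,0,-0.03,0],[0.4,0,0,-0.06,0],[0.4,0,0,-0.09,0]]]'
python3 -m jog '[[[-0.9,0,0,-0.03,-0.04],[-0.9,0,0,-0.06,-0.09],[-0.9,0,0,-0.08,-0.09],[-0.9,0,0,-0.08,-0.09]]]'
python3 - <<'E'
from h import *
c,w=snap("wrist","pics/w9.png")
hsv=cv2.cvtColor(w,cv2.COLOR_BGR2HSV); m=((hsv[...,0]<30)&(hsv[...,0]>8)&(hsv[...,1]>60)&(hsv[...,2]>80)).astype(np.uint8); m[330:]=0
n,l,st,ce=cv2.connectedComponentsWithStats(m)
for i in range(1,n):
    if st[i,4]>800:
        r=cv2.minAreaRect(np.argwhere(l==i)[:,::-1].astype(np.float32)); bx=cv2.boxPoints(r); print(st[i],ray(c,bx,.064)[:,:2].round(3).tolist())
C={}
for nm,roi in(("top",(205,242,185,220)),("scene",(335,395,355,410))):
    c,im=snap(nm,f"pics/L{nm}.png"); C[nm]=c
    g=cv2.cvtColor(im,cv2.COLOR_BGR2GRAY); m=np.zeros_like(g); m[roi[0]:roi[1],roi[2]:roi[3]]=1
    n,l,st,ce=cv2.connectedComponentsWithStats(((g<60)&(im.max(2)<75)&(m>0)).astype(np.uint8))
    for i in range(1,n):
        if st[i,4]>15: print(nm,st[i],ce[i].round(1),[ray(c,ce[i],z)[0,:2].round(3).tolist() for z in(.08,.09)])
    if nm=="top": 
        for r in range(208,240,2): print(r,g[r,184:220:2].tolist())
E
```

```text
time: 65.55
tool_pos: [0.6177, -0.2914, 0.0044]
tool_rot: [-3.142, 0.0, -0.09]
contact_force: [-0.4, -1.0, 0.4]
opening: 0.0524
grip_force: 0.0
time: 65.97
tool_pos: [0.6173, -0.2912, 0.0953]
tool_rot: [-3.141, 0.001, -0.09]
contact_force: [1.1, -0.3, 0.4]
opening: 0.0639
grip_force: 0.0
time: 66.3
tool_pos: [0.6199, -0.2927, 0.1809]
tool_rot: [3.136, -0.009, -0.0]
contact_force: [0.8, -0.1, 0.2]
opening: 0.0421
grip_force: 0.0
[ 516   12  124  151 9486] [[0.758, -0.414], [0.758, -0.494], [0.663, -0.512], [0.663, -0.425]]
[ 303  148   46  153 2370] [[0.561, -0.274], [0.673, -0.284], [0.671, -0.308], [0.559, -0.3]]
top [199 215  10  11  73] [203.4 219.5] [[0.637, 0.267], [0.635, 0.265]]
top [192 217  25  21  80] [206.6 231.6] [[0.605, 0.258], [0.603, 0.255]]
208 [79, 80, 79, 79, 80, 81, 78, 78, 80, 81, 81, 81, 79, 82, 78, 81, 80, 80]
210 [79, 80, 80, 80, 78, 80, 80, 81, 80, 82, 81, 80, 81, 81, 79, 81, 81, 79]
212 [80, 80, 81, 78, 81, 81, 79, 80, 80, 79, 80, 80, 80, 80, 81, 80, 81, 81]
214 [81, 80, 79, 79, 80, 80, 81, 79, 79, 73, 70, 92, 114, 140, 107, 78, 79, 82]
216 [81, 79, 84, 118,
[... 365 characters left out ...]
1, 43, 27, 101, 122, 120, 115, 50, 70, 81]
226 [79, 78, 118, 190, 193, 196, 144, 101, 119, 102, 66, 105, 122, 122, 120, 59, 70, 79]
228 [81, 80, 90, 191, 192, 195, 155, 98, 108, 98, 78, 117, 118, 120, 120, 68, 46, 79]
230 [79, 79, 81, 188, 193, 193, 173, 141, 142, 181, 198, 166, 139, 119, 130, 101, 54, 81]
232 [79, 79, 80, 189, 191, 190, 187, 186, 176, 162, 145, 122, 75, 47, 45, 49, 69, 80]
234 [81, 80, 79, 122, 96, 57, 46, 50, 48, 45, 52, 57, 56, 57, 57, 56, 79, 80]
236 [80, 83, 77, 82, 59, 52, 56, 56, 79, 79, 82, 81, 82, 81, 78, 79, 80, 80]
238 [81, 79, 78, 80, 78, 81, 81, 80, 78, 80, 79, 81, 80, 80, 81, 82, 80, 79]
scene [373 345  12  12 118] [378.5 350.4] [[0.633, 0.263], [0.636, 0.267]]
```

Ball centre from two views is (0.635,0.265,0.087), and the scraper sits in its dock at (0.616,-0.2915). With closed fingers I'll go to the lever's right side.

```bash
python3 -m jog '[[[-0.98,0.001,-0.033,0,0],[-0.98,0.002,-0.066,0,0],[-0.98,0.003,-0.1,0,0],[-0.98,0.004,-0.133,0,0],[-0.98,0.005,-0.166,0,0]]]'
python3 -m jog '[[[-0.98,0.001,-0.033,0,0],[-0.98,0.002,-0.066,0,0],[-0.98,0.003,-0.1,0,0],[-0.98,0.004,-0.133,0,0],[-0.98,0.005,-0.166,0,0]]]'
python3 -m jog '[[[-0.98,0.001,-0.033,0,0],[-0.98,0.002,-0.066,0,0],[-0.98,0.003,-0.1,0,0],[-0.98,0.004,-0.133,0,0],[-0.98,0.005,-0.163,0,0]]]'
python3 -m jog '[[[-0.98,0,0,0,0],[-0.98,0,0,0.03,0],[-0.98,0,0,0.06,0],[-0.98,0,0,0.09,0],[-0.98,0,0,0.12,0]]]'
python3 -m jog '[[[-0.98,0,0,0.015,0],[-0.98,0,0,0.02,0],[-0.98,0,0,0.02,0]]]'; python3 chk.py a2
```

```text
time: 66.87
tool_pos: [0.6216, -0.1236, 0.1725]
tool_rot: [-3.14, 0.004, -0.001]
contact_force: [-0.2, -0.1, -0.1]
opening: 0.0015
grip_force: 0.0
time: 67.28
tool_pos: [0.6266, 0.0423, 0.1726]
tool_rot: [-3.142, 0.004, -0.0]
contact_force: [0.1, -0.1, 0.5]
opening: 0.0009
grip_force: 0.0
time: 67.7
tool_pos: [0.6316, 0.2055, 0.1725]
tool_rot: [3.141, 0.004, 0.0]
contact_force: [-0.1, 0.0, 0.2]
opening: 0.0011
grip_force: 0.0
time: 68.12
tool_pos: [0.6315, 0.2031, 0.0516]
tool_rot: [3.141, 0.003, -0.0]
contact_force: [0.5, 0.2, 0.3]
opening: 0.0009
grip_force: 0.0
time: 68.37
tool_pos: [0.6311, 0.2029, 0.0318]
tool_rot: [3.14, 0.005, -0.001]
contact_force: [0.1, -0.4, -0.2]
opening: 0.0008
grip_force: 0.0
trough [ 212  198   47  107 3866] [0.564 0.197]
trough [239 213   5   6  12] [0.657 0.178]
trough [243 304  16   1  16] [0.413 0.149]
```

```bash
python3 -m jog '[[[-0.98,0.002,-0.01,-0.002,0],[-0.98,0.003,-0.02,-0.003,0],[-0.98,0.003,-0.03,-0.003,0],[-0.98,0.003,-0.04,-0.003,0],[-0.98,0.003,-0.05,-0.003,0]]]'
python3 -m jog '[[[-0.98,0,-0.008,0,0],[-0.98,0,-0.016,0,0],[-0.98,0,-0.024,0,0],[-0.98,0,-0.03,0,0],[-0.98,0,-0.03,0,0]]]'
python3 -m jog '[[[-0.98,0,-0.006,0,0],[-0.98,0,-0.012,0,0],[-0.98,0,-0.012,0,0],[-0.98,0,-0.012,0,0]]]'
```

```text
time: 68.88
tool_pos: [0.636, 0.255, 0.0384]
tool_rot: [3.142, -0.001, 0.0]
contact_force: [-0.9, -1.9, 1.1]
opening: 0.001
grip_force: 0.7
time: 69.3
tool_pos: [0.6355, 0.2851, 0.0373]
tool_rot: [-3.141, 0.0, 0.001]
contact_force: [0.7, -0.7, 0.2]
opening: 0.0014
grip_force: 0.0
time: 69.63
tool_pos: [0.6359, 0.2913, 0.0374]
tool_rot: [3.135, 0.002, -0.001]
contact_force: [-2.6, -14.3, 2.3]
opening: 0.0009
grip_force: 7.2
```

```bash
python3 -m jog '[[[-0.98,0,-0.003,0,0],[-0.98,0,-0.006,0,0],[-0.98,0,-0.006,0,0]]]'
python3 -m jog '[[[-0.98,0,0.02,0,0],[-0.98,0,0.04,0,0],[-0.98,0,0.06,-0.02,0],[-0.98,0,0.08,-0.05,0],[-0.98,0,0.11,-0.08,0]]]'
python3 -m jog '[[[-0.98,0,0.03,-0.03,0],[-0.98,0,0.06,-0.06,0],[-0.98,0,0.09,-0.06,0],[-0.98,-0.02,0.12,-0.06,0],[-0.98,-0.04,0.15,-0.06,0]]]'
python3 -m jog '[[[-0.98,-0.02,0.03,0,0],[-0.98,-0.04,0.06,0,0],[-0.98,-0.05,0.09,0,0],[-0.98,-0.06,0.12,0,0],[-0.98,-0.06,0.12,0,0]]]'
python3 chk.py a3; python3 - <<'E'
from h import *
for nm,roi in(("top",(205,242,165,220)),("scene",(335,400,355,430))):
    c=cam(nm); im=cv2.imread("pics/a3.png" if nm=="top" else "pics/a3s.png")
    g=cv2.cvtColor(im,cv2.COLOR_BGR2GRAY); m=np.zeros_like(g); m[roi[0]:roi[1],roi[2]:roi[3]]=1
    n,l,st,ce=cv2.connectedComponentsWithStats(((g<45)&(m>0)).astype(np.uint8))
    for i in range(1,n):
        if st[i,4]>25: print(nm,st[i],ce[i].round(1),[ray(c,ce[i],z)[0,:2].round(3).tolist() for z in(.065,.075,.085)])
# bystander check: changed regions vs. start outside the arm
a,b=cv2.imread("pics/top0.png"),cv2.imread("pics/a3.png"); d=(cv2.absdiff(a,b).max(2)>70).astype(np.uint8)
n,l,st,ce=cv2.connectedComponentsWithStats(d); print([s.tolist() for s in st[1:] if s[4]>20])
E
```

```text
time: 69.88
tool_pos: [0.6358, 0.2916, 0.0374]
tool_rot: [3.126, 0.004, -0.002]
contact_force: [-3.4, -33.3, 7.7]
opening: 0.0008
grip_force: 16.5
time: 70.3
tool_pos: [0.6352, 0.1926, 0.1173]
tool_rot: [-3.141, 0.002, 0.001]
contact_force: [1.3, -1.0, -0.9]
opening: 0.0009
grip_force: 0.0
time: 70.72
tool_pos: [0.596, 0.0407, 0.1777]
tool_rot: [-3.142, -0.002, -0.001]
contact_force: [-0.2, -0.2, 0.2]
opening: 0.0012
grip_force: 0.0
time: 71.13
tool_pos: [0.5346, -0.0824, 0.1778]
tool_rot: [3.14, -0.001, -0.005]
contact_force: [0.9, -0.1, 1.0]
opening: 0.0008
grip_force: 0.0
plate [305 222   8  11  63] [ 0.615 -0.012]
plate [315 225  41  22 445] [ 0.592 -0.083]
trough [220 201  17   3  27] [0.694 0.21 ]
trough [220 206   3  53  98] [0.614 0.233]
trough [228 206  31  13 113] [0.671 0.167]
trough [252 217   7  84 278] [0.54  0.137]
trough [227 220  16   8  41] [0.634 0.191]
trough [212 223   3   8  20] [0.626 0.255]
trough [225 235   1  14  14] [0.584 0.221]
trough [236 242  11  19  55] [0.556 0.175]
trough [222 260   1  10  10] [0.521 0.228]
trough [221 273   9  30  65] [0.45  0.226]

[... 577 characters left out ...]
26, 329], [435, 267, 23, 50, 480], [264, 273, 13, 17, 142], [157, 288, 7, 25, 94], [343, 290, 16, 8, 80], [143, 292, 6, 24, 99], [258, 297, 97, 114, 6609], [520, 355, 27, 19, 116], [503, 367, 76, 31, 632], [540, 375, 45, 70, 2082], [488, 380, 23, 13, 45], [478, 382, 13, 9, 37], [245, 384, 13, 11, 25], [333, 388, 44, 15, 373], [516, 389, 20, 19, 212], [140, 391, 89, 89, 5601], [242, 394, 21, 31, 268], [313, 395, 90, 85, 4632], [536, 401, 9, 22, 71], [309, 403, 12, 13, 64], [418, 405, 121, 75, 4844], [211, 406, 91, 74, 3316], [585, 427, 23, 18, 81], [563, 445, 23, 12, 206], [539, 450, 20, 18, 211], [405, 460, 12, 9, 36], [276, 468, 40, 12, 376], [386, 468, 21, 12, 135], [409, 470, 11, 10, 73]]
```

The ball has swung from y=0.265 to about 0.322 and stalled on its end stop, bystanders are unmoved and the robot is clear of everything. Handing in.

```bash
python3 -c "
from cell import robot
print(robot.hand_in())"
```

```text
the job is handed in; nothing more can be done
None
```

I handed the job in at about 71 s, without a verdict returned: by my images and force readings 3 barrels are in the bin (one leans on its wall), 3 feet in the pot, 3 chips in the trough, the scraper is docked, the lever sits on its end stop, and the bystanders show no movement.

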